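# Clear the offcuts from the up-cut saw

### The job

Three offcuts have been left on the bed of the bench saw: swing its clear guard right back onto its stop, take the bench brush and sweep all three along the bed and over the chute into the steel pan; the cut ends are sharp, so only the brush may touch them. Then stand the brush back on its bristles where you found it and lower the guard shut under control, not letting it slam. Leave the calliper, marker pen and screwdriver where they lie.

Things in the scene. Friction and masses are not known exactly. Their poses are not given: they have to be found in the camera images.
- saw: Small grey bench up-cut saw with a clear hinged guard, fixed to the bench; its blade is parked out of sight below the bed. Origin on the bench under the middle of the bed; own x points from its front (with the buttons) to its back, own y along the bed towards the chute, z up. Housing 150 (x) by 230 (y) mm, 97 mm high; a motor reaches back to x = +130 mm below bed height.
- saw_bed (a point): Middle of the bed's upper face, 97 mm above the bench. The bed is a flat channel along the saw's y, 230 mm long (y = -115 mm, an open end, to y = +115 mm, where the chute begins) and 120 mm wide between a front lip (12 mm high, x = -60 to -68 mm) and a back fence (22 mm high, x = +60 to +70 mm).
- chute_end (a point): Middle of the outer edge of the sheet-steel chute, where pieces drop off: saw y = +167 mm, z = 87 mm. The chute is as wide as the bed, slopes down 10 mm from the bed's end at y = +115 mm, has low side flanges and reaches over the pan's rim.
- guard (a joint): Angle of the clear guard: 0 shut (level, 45 mm above the bed), growing as its front edge swings up and back; 1.80 rad is its end stop. Past the upright (1.57) its own weight holds it on the stop, below that it falls shut if let go: 0.35 kg, hinge lightly damped (0.08 N m s), so a drop from a few degrees is soft and one from half open is a slam. 214 mm wide (y), front edge 147 mm from the hinge, with a 30 mm skirt hanging from that edge.
- guard_hinge (a point): Middle of the guard's hinge line, which runs along the saw's y at saw x = +78 mm, z = 142 mm.
- guard_handle (a point): Middle of the guard's round steel handle bar: 12 mm thick, 88 mm free length along the saw's y, 190 mm from the hinge line, in the plane of the guard and 43 mm beyond its front edge (shut: saw x = -112 mm, z = 142 mm; open: on top of the standing guard). Gap between bar and guard edge 36 mm. It goes round the hinge line as the guard turns.
- brush: Wooden bench brush standing on its bristles beside the saw's open end. Origin at the bristle tips under the middle of the head. Bristles 100 mm long (own x), 24 mm wide (y), 38 mm high, stiff; above them a stock 108 by 26 mm from z = 38 to 62 mm; round handle, 17 to 21 mm thick, from the stock to x = -132 mm at z = 51 to 57 mm. 0.16 kg, balances 10 to 20 mm to the handle side.
- brush_stock (a point): Middle of the brush's wooden stock, 50 mm above the bristle tips: a place to grip it across its 26 mm width. A lever press over 200 mm tall stands fixed at the front right of the bench, outside the work area: keep clear of it.
- tube_mid (a point): Centre of the offcut of aluminium square tube: 64 mm long (along its x), 25 by 25 mm, 0.05 kg; starts lying on the bed.
- angle_mid (a point): Point 10 mm above the bed, over the middle of the base leg of the offcut of aluminium angle (L section): 62 mm long (x), legs 26 mm wide and 4 mm thick, one leg flat and one upright at its -y edge, 0.045 kg; starts on the bed.
- bar_mid (a point): Centre of the offcut of solid aluminium flat bar: 68 mm long (x), 28 mm wide, 18 mm high, 0.08 kg; starts on the bed.
- offcut_tube: The square tube offcut; its long axis is its own x and its origin is under its middle.
- offcut_angle: The angle offcut; its long axis is its own x and its origin is under its middle (on the underside of the flat leg).
- offcut_bar: The flat bar offcut; its long axis is its own x and its origin is under its middle.
- scrap_pan: Loose stainless steel pan, 281 (own x) by 301 (own y) mm outside its rolled rim, 65 mm high, 0.8 kg, standing on the bench with its rim under the end of the chute. Origin under its middle; flat floor about 210 by 210 mm, sloping walls.
- calliper: Bystander: digital calliper lying on the bench in front of the saw, 68 by 205 by 12 mm, loose. Origin under its middle.
- marker_pen: Bystander: marker pen, 135 mm long, 17 mm thick, lying loose on the bench in front of saw and pan. Origin under its middle.
- screwdriver: Bystander: screwdriver with a plastic handle, 187 mm long, 27 mm thick, lying loose at the front left of the bench. Origin under its middle.

How it is judged:
By the outcome, as a careful person would: the job done as asked, in the order asked, and still so for the second after the job is handed in, with the robot touching nothing.
It also fails if it takes over 72 s, if anything falls off the work surface, if the arm or the gripper's body presses on something with over 40 N, if the wrist force passes 120 N, or if a joint passes its speed limit or range.

### The arm

A 6-joint arm with a two-finger parallel gripper is mounted at the origin on a cart in front of the work surface, level with it; the furniture and walls round the work are solid. World frame = base frame: x ahead of the robot, y to its left, z up, the work surface at z = 0. Lengths are in m, angles in rad, forces in N, time in s.
With the tool pointing down it reaches from about 0.425 to 0.95 m from the base axis. Payload 3.5 kg.
Tool frame: the origin (TCP) lies on the centre line of the jaws, within the pads' length; the fingertips stand 25 mm ahead of it and the grasp point (between the pads) lies 6 mm ahead of it; y points along the fingers, z is the direction in which the jaws open and shut, and the axes are right-handed (so a half turn about y gives the same grasp; the last joint's range is limited). The gripper opens to 85 mm and grips with 20 to 120 N. Pads are 22 mm wide; open, the fingers measure 114 mm over their backs; the gripper's body (76 mm by 85 mm) begins 54 mm behind the grasp point. The pads swing forward as they close: fully open they stand 13 mm farther back than shut.
Start: joints at [-1.345, 0.286, 1.577, -0, 1.279, -0.15], TCP at [0.248, -0.628, 0.256] pointing down, gripper open.
Joint ranges: [-2.77, 2.77], [-0.9, 2.22], [0.21, 2.48], [-1.53, 4.67], [0.24, 2.81], [-2.84, 2.84]. Speed limits (rad/s): [2.79, 2.79, 3.14, 3.14, 3.14, 3.14].

### API

Orientations are given as a unit quaternion [x, y, z, w].
In Python, from plant import ctrl gives the robot as it stands.
- The arm moves only by the tool arm_command, never from a script. Its argument "steps" is a list of rows, each an object with "hand": the opening, from 0 (shut) to 1 (fully open); "travel": the shift along the tool's x, y, z in units of 0.3 m (1.0 is 0.3 m), a list of three; "rotation": the turn, a rotation vector about the tool's x, y, z in units of 30 degrees (1.0 is 30 degrees), a list of three. A call has 1 to 20 rows; each row shifts and turns the pose as measured when the row begins, along the tool's axes as they then stand; what a row does not reach is not made up. A row lasts 1/8 s, in which the tool goes at most 62.5 mm and 10.7 degrees, less where a joint would pass 70% of its speed; a pose out of reach is approached as far as the arm can. A call with a number of a shift or a turn outside -1 to 1 is refused whole. A call with a gripper value outside its range is refused whole. The fingers move at their own pace and stop on an object; "grip_force" is the grip in N (left out, the last holds). Time passes only in rows, so rows that do not move let the fingers close. It gives the time, the measured TCP pose, the force and the opening at its end, in the units of the state.
- ctrl.get_state(): the state, without advancing time (a new reading comes with each control period).
- ctrl.read_camera(name): name is "side" or "top"; returns (picture, depth): 480x640x3 uint8, blue, green, red; 480x640 float32, m along the optical axis (not along the pixel's ray), 0 where there is no reading.
- ctrl.camera_params(name): a dict with "fx", "fy", "cx", "cy" (pixels), "extrinsics" (4x4, takes a point from camera to world coordinates). Camera axes: x right, y down, z forward; pixel columns grow to the right and rows downward; lengths in m; the calibration is good to about 2 mm. A picture is of the moment at which its call begins. camera_params takes no time and is no camera call.
- ctrl.sign_off(): hands the job in, once; it reports no verdict.
Trained networks look in the newest picture that a camera, given by its name, has taken for a name from the list of things; names that differ only in an ending like _2 or _b are one class to them, and where a whole thing is asked for, a point or a joint stands for the part that bears it (a point fixed in the world has none). Each returns a list of dicts, best first, with "score" (0 to 1); they miss things now and then, are a little off and sometimes report something else, mostly with a low value. They report only what shows in the picture. A call takes as long as a camera call.
- ctrl.masks_of(camera, thing): "region" (480x640 bool, what is visible of it) and "at" ([column, row] in pixels, amid what is visible of it).
The state is a dict: "time": time; "qpos": joint angles; "dq": joint speeds; "joint_efforts": joint torques, N m; "eef_pos": TCP position; "tcp_rot": TCP orientation; "contact_force": force on the tool from outside, world axes, zero at the start; "wrist_torque": the same for the moment, N m; "opening": opening from 0.0 (shut) to 1.0 (fully open).
Only numpy, scipy, OpenCV 4.12 (cv2) and the standard library are available. Lean on these libraries where they do the work, as an engineer would, in place of code of your own. Each camera call takes 0.05 s, during which the arm holds its last target.

## Working session

There is one attempt and no reset: what is moved stays moved. The work goes in short steps, Python scripts to look and compute and a tool call to move; the robot and the scene stay as the last step left them, time stands still between calls to the robot, and variables do not carry over. Pictures are saved under pics/ and viewed, and the job is handed in when it is done.

Besides the shell and the picture viewer there is one more tool, called after ">>>" by a JSON object that holds its "api" and its "payload". arm_command: Moves the arm, as the interface text tells. Shifts and turns lie within -1 to 1; 1 stands for 0.3 m of shift or 30 degrees of turn. Its arguments: {"type":"object","properties":{"steps":{"type":"array","items":{"type":"object","properties":{"hand":{"type":"number"},"travel":{"type":"array","items":{"type":"number","minimum":-1,"maximum":1}},"rotation":{"type":"array","items":{"type":"number","minimum":-1,"maximum":1}}}}},"grip_force":{"type":"number"}},"required":["steps"]}

```bash
ls; mkdir -p pics; python3 - <<'E'
from plant import ctrl
import cv2,numpy as np
print(ctrl.get_state())
for c in ("side","top"):
    im,d=ctrl.read_camera(c); cv2.imwrite(f"pics/{c}0.png",im)
    p=ctrl.camera_params(c); print(c,p)
E
```

```text
pics
{'time': 0.0, 'qpos': array([-1.34501889e+00,  2.87208014e-01,  1.57820518e+00, -2.35447513e-05,
        1.27858609e+00, -1.50020560e-01]), 'dq': array([1.23072318e-03, 5.64980587e-05, 5.18163849e-04, 2.25232393e-03,
       8.37011275e-04, 1.48492125e-03]), 'joint_efforts': array([-9.88335632e-04, -4.05989134e+01, -2.92625141e+01, -2.11252623e-04,
        5.91832693e-03,  7.64778065e-06]), 'eef_pos': array([ 0.24760745, -0.62729263,  0.25490361]), 'tcp_rot': array([-0.13212667,  0.69550991, -0.69380998,  0.1320463 ]), 'contact_force': array([ 0.01170928,  0.24730762, -0.28404194]), 'wrist_torque': array([ 0.01714131, -0.01872071,  0.05099833]), 'opening': 1.002757474485965}
side {'fx': 554.1154730205899, 'fy': 554.1154730205899, 'cx': 309.9167867119652, 'cy': 237.6264915060979, 'extrinsics': array([[-0.99666262, -0.03096855,  0.07552865,  0.40143134],
       [-0.08026548,  0.54031073, -0.83762866,  1.15365632],
       [-0.0148688 , -0.84089551, -0.54099322,  0.82999228],
       [ 0.        ,  0.        ,  0.        ,  1.        ]])}
top {'fx': 549.3809012727457, 'fy': 549.3809012727457, 'cx': 321.71331292923537, 'cy': 252.34852656054733, 'extrinsics': array([[ 0.00844749, -0.99126545,  0.13161098,  0.3637833 ],
       [-0.99962192, -0.01181513, -0.02482793,  0.03621922],
       [ 0.02616607, -0.13135148, -0.99099048,  1.22564158],
       [ 0.        ,  0.        ,  0.        ,  1.        ]])}
```

View pics/side0.png

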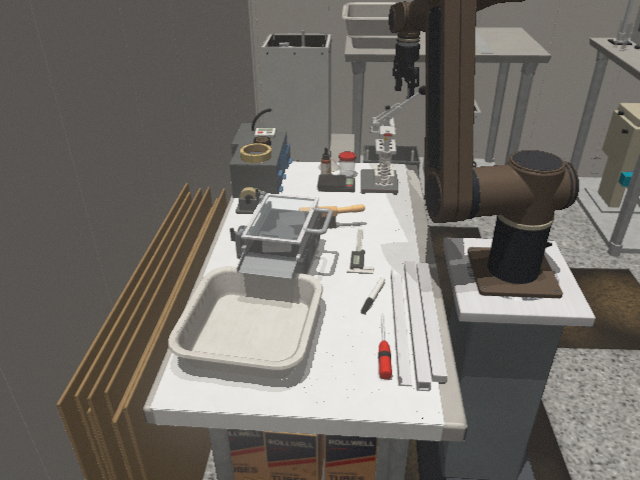

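View pics/top0.png

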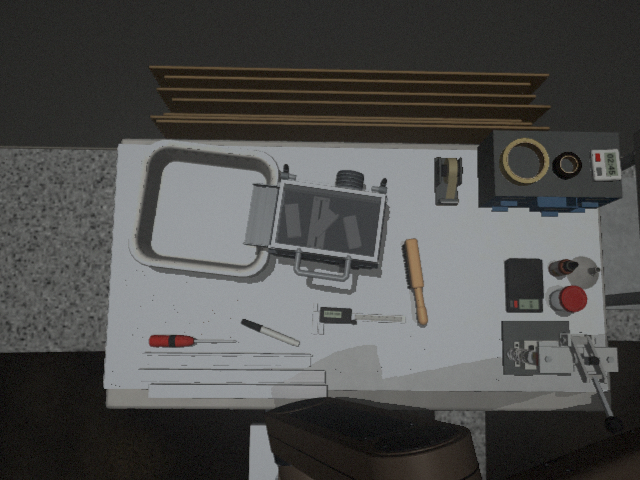

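The side view shows the saw with its guard shut at (285,225), the pan at (250,315) and the brush at (345,210). In the top view the guard handle is at (323,270), the brush head at (412,262) with its handle down to (422,322), and the offcuts are at (293,220), (322,222) and (350,232).

```bash
cat > h.py <<'E'
from plant import ctrl
import cv2,numpy as np
from scipy.spatial.transform import Rotation as R
def w2p(c,P):
    p=ctrl.camera_params(c);T=np.linalg.inv(p['extrinsics']);q=T[:3,:3]@np.asarray(P)+T[:3,3]
    return np.array([p['fx']*q[0]/q[2]+p['cx'],p['fy']*q[1]/q[2]+p['cy']])
def pts(c,uv,d):
    p=ctrl.camera_params(c);uv=np.atleast_2d(uv).astype(float);d=np.atleast_1d(d)
    q=np.c_[(uv[:,0]-p['cx'])/p['fx']*d,(uv[:,1]-p['cy'])/p['fy']*d,d]
    E=p['extrinsics'];return q@E[:3,:3].T+E[:3,3]
def atz(c,uv,z):
    E=ctrl.camera_params(c)['extrinsics'];a=pts(c,uv,1.0);o=E[:3,3]
    return o+(a-o)*((z-o[2])/(a[:,2]-o[2]))[:,None]
def mpts(c,r,d):
    v,u=np.nonzero(r&(d>0));return pts(c,np.c_[u,v],d[v,u])
E
python3 - <<'E'
from h import *
for c in ("top","side"):
    im,d=ctrl.read_camera(c); np.save(f"{c}_d.npy",d); cv2.imwrite(f"{c}_im.png",im)
    for t in ["saw","guard","guard_handle","brush","brush_stock","offcut_tube","offcut_angle","offcut_bar","scrap_pan","chute_end","saw_bed","guard_hinge","calliper","marker_pen","screwdriver"]:
        r=ctrl.masks_of(c,t)
        for m in r[:2]:
            P=mpts(c,m['region'],d); np.save(f"m_{c}_{t}.npy",r[0]['region'])
            print(c,t,round(m['score'],2),np.round(m['at']),m['region'].sum(), np.round(np.median(P,0),3) if len(P) else None, np.round(np.percentile(P,[2,98],axis=0),3).tolist() if len(P) else None)
print(ctrl.get_state()['time'])
for n,s in (("top",(230,130,450,340)),):
    im=cv2.imread("top_im.png")[s[1]:s[3],s[0]:s[2]]
    cv2.imwrite("pics/topz.png",cv2.resize(im,None,fx=2.8,fy=2.8,interpolation=cv2.INTER_CUBIC))
im=cv2.imread("side_im.png")[180:290,210:390]
cv2.imwrite("pics/sidez.png",cv2.resize(im,None,fx=4.4,fy=4.4,interpolation=cv2.INTER_CUBIC))
E
```

```text
top saw 0.68 [320. 219.] 11243 [0.572 0.011 0.143] [[0.464, -0.109, 0.063], [0.678, 0.154, 0.149]]
top guard_handle 0.89 [326. 222.] 8409 [ 0.568 -0.002  0.144] [[0.462, -0.106, 0.124], [0.649, 0.099, 0.149]]
top guard_handle 0.25 [411. 274.] 1063 [ 0.476 -0.193  0.06 ] [[0.377, -0.213, 0.0], [0.545, -0.175, 0.067]]
top brush 0.69 [415. 272.] 1141 [ 0.475 -0.193  0.06 ] [[0.375, -0.215, -0.002], [0.546, -0.175, 0.067]]
top brush_stock 0.51 [270. 333.] 402 [0.346 0.115 0.013] [[0.322, 0.06, 0.0], [0.372, 0.176, 0.019]]
top scrap_pan 0.9 [198. 208.] 15883 [0.623 0.284 0.005] [[0.477, 0.129, -0.003], [0.747, 0.404, 0.068]]
top chute_end 0.88 [319. 223.] 11244 [0.573 0.012 0.143] [[0.466, -0.109, 0.057], [0.68, 0.155, 0.149]]
top chute_end 0.48 [326. 222.] 8159 [ 0.569 -0.002  0.144] [[0.462, -0.105, 0.139], [0.647, 0.099, 0.149]]
top saw_bed 0.67 [321. 220.] 11354 [0.572 0.011 0.143] [[0.464, -0.109, 0.052], [0.681, 0.154, 0.149]]
top saw_bed 0.58 [171. 338.] 575 [0.328 0.323 0.022] [[0.317, 0.217, 0.011], [0.34, 0.373, 0.029]]
top guard_hinge 0.73 [319. 220.] 11316 [0.573 0.011 0.143] 
[... 2293 characters left out ...]
0.573 0.061 0.142] [[0.472, -0.104, 0.044], [0.671, 0.16, 0.148]]
side guard_hinge 0.81 [281. 236.] 5915 [0.571 0.061 0.142] [[0.469, -0.104, 0.038], [0.673, 0.16, 0.148]]
side calliper 0.86 [360. 258.] 487 [ 0.384 -0.018  0.008] [[0.353, -0.164, 0.002], [0.405, 0.027, 0.015]]
side calliper 0.38 [286. 219.] 3133 [0.565 0.014 0.144] [[0.464, -0.099, 0.125], [0.648, 0.107, 0.148]]
side marker_pen 0.79 [373. 295.] 177 [0.348 0.123 0.014] [[0.325, 0.068, 0.009], [0.371, 0.18, 0.018]]
side screwdriver 0.95 [383. 359.] 568 [0.33  0.34  0.021] [[0.317, 0.214, -0.001], [0.342, 0.379, 0.028]]
side screwdriver 0.16 [246. 324.] 12689 [0.625 0.246 0.012] [[0.482, 0.127, -0.0], [0.747, 0.412, 0.068]]
1.7
```

View pics/topz.png

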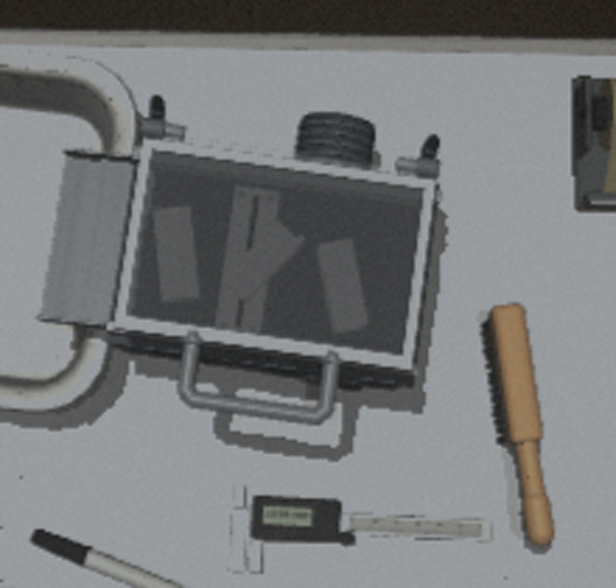

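View pics/sidez.png

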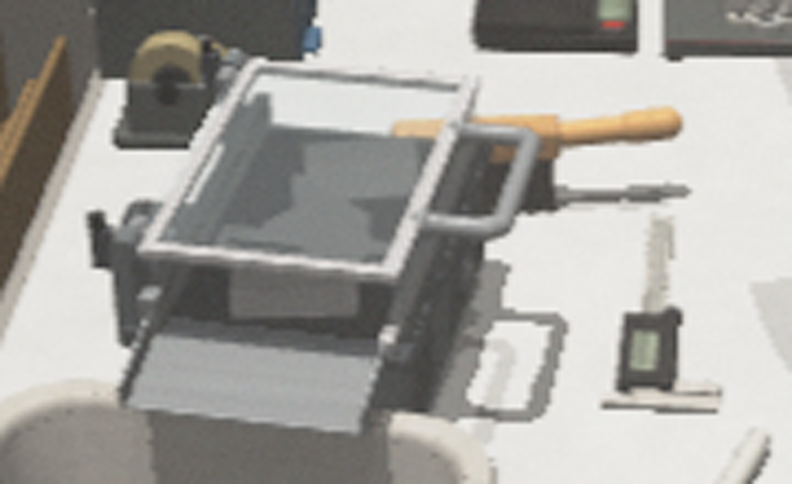

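```bash
python3 - <<'E'
from h import *
S=[]
for c in ("top","side"):
    d=np.load(f"{c}_d.npy")
    m=np.load(f"m_{c}_guard_handle.npy")
    P=mpts(c,m,d); P=P[(P[:,2]>.135)&(P[:,2]<.155)]
    r=cv2.minAreaRect(P[:,:2].astype(np.float32)); print(c,r,np.median(P[:,2]))
    S.append(P)
    # frame body separately: drop handle
    b=np.load(f"m_{c}_brush.npy") if c=="top" else np.load("m_side_brush_stock.npy")
    B=mpts(c,b,d); B=B[B[:,2]>.045]
    r=cv2.minAreaRect(B[:,:2].astype(np.float32)); print("brush",r,np.percentile(B[:,2],[5,50,95]))
    mu=B[:,:2].mean(0); w,v=np.linalg.eigh(np.cov((B[:,:2]-mu).T)); a=v[:,1]; a=a*np.sign(a[0])
    t=(B[:,:2]-mu)@a; s=(B[:,:2]-mu)@[-a[1],a[0]]
    print(mu,a,np.degrees(np.arctan2(a[1],a[0])),t.min(),t.max(),s.min(),s.max())
    for q in np.arange(-.13,.11,.02):
        k=(t>q)&(t<q+.02)
        if k.sum()>3: print(round(q,2),k.sum(),np.round([s[k].min(),s[k].max(),np.median(B[k,2])],4), np.round(mu+a*(q+.01),4))
# corners on top image zoom
z=2.8
def T(u,v,h): return atz("top",[230+(u+.5)/z-.5,130+(v+.5)/z-.5],h)[0]
for n,u,v,h in [("gBL",148,141,.148),("gBR",440,180,.148),("gFL",108,330,.148),("gFR",412,372,.148),("hL",187,400,.142),("hR",330,411,.142),("chL",43,318,.087),("chU",68,152,.087),
  ("p1a",155,208,.12),("p1b",188,206,.12),("p1c",198,298,.12),("p1d",165,303,.12),("p3a",318,243,.12),("p3b",350,238,.12),("p3c",368,325,.12),("p3d",337,333,.12)]:
    print(n,np.round(T(u,v,h),3))
E
```

```text
top ((0.5552871823310852, -0.0007357746362686157), (0.2141665667295456, 0.2005673199892044), 82.46643829345703) 0.14394400553979758
brush ((0.4595741033554077, -0.1964380145072937), (0.18447469174861908, 0.02679874375462532), 7.465385913848877) [0.0536506  0.06116226 0.06614716]
[ 0.46560708 -0.19442313] [0.99036192 0.1385037 ] 7.961271019141534 -0.0984998481588156 0.08604504762605972 -0.015112885547760302 0.012092862946259454
-0.11 32 [-0.0094  0.0086  0.0641] [ 0.3666 -0.2083]
-0.09 94 [-0.012   0.0092  0.0644] [ 0.3864 -0.2055]
-0.07 84 [-0.0117  0.0089  0.0614] [ 0.4062 -0.2027]
-0.05 75 [-0.0097  0.007   0.0595] [ 0.426 -0.2  ]
-0.03 103 [-0.014   0.0117  0.0596] [ 0.4458 -0.1972]
-0.01 124 [-0.0146  0.0121  0.061 ] [ 0.4656 -0.1944]
0.01 122 [-0.0147  0.0118  0.0608] [ 0.4854 -0.1917]
0.03 118 [-0.015   0.0115  0.0615] [ 0.5052 -0.1889]
0.05 114 [-0.0151  0.0117  0.0607] [ 0.525  -0.1861]
0.07 85 [-0.0133  0.011   0.0611] [ 0.5448 -0.1833]
side ((0.5567536354064941, 0.0003617629408836365), (0.22144612669944763, 0.20200304687023163), 83.32099914550781) 0.14424965401064616
brush 
[... 308 characters left out ...]
073  0.008   0.0605] [ 0.38  -0.202]
-0.03 51 [-0.009   0.0104  0.0597] [ 0.3997 -0.1986]
-0.01 41 [-0.0109  0.0068  0.058 ] [ 0.4194 -0.1952]
0.01 43 [-0.0132  0.0094  0.0568] [ 0.4391 -0.1918]
0.03 32 [-0.0104  0.0099  0.0596] [ 0.4588 -0.1883]
0.05 5 [-0.0015  0.0059  0.0461] [ 0.4785 -0.1849]
gBL [0.653 0.089 0.148]
gBR [ 0.627 -0.121  0.148]
gFL [0.515 0.115 0.148]
gFR [ 0.488 -0.1    0.148]
hL [0.467 0.059 0.142]
hR [ 0.46  -0.043  0.142]
chL [0.532 0.168 0.087]
chU [0.659 0.153 0.087]
p1a [0.61  0.085 0.12 ]
p1b [0.612 0.06  0.12 ]
p1c [0.543 0.052 0.12 ]
p1d [0.539 0.076 0.12 ]
p3a [ 0.585 -0.035  0.12 ]
p3b [ 0.589 -0.059  0.12 ]
p3c [ 0.525 -0.072  0.12 ]
p3d [ 0.519 -0.049  0.12 ]
```

```bash
cat >> h.py <<'E'
YAW=np.radians(-7.2); O=np.array([.574,-.003,0.])
SX=np.array([np.cos(YAW),np.sin(YAW),0]);SY=np.array([-np.sin(YAW),np.cos(YAW),0])
def saw(x,y,z): return O+x*SX+y*SY+np.array([0,0,z])
def tosaw(P): 
    q=np.asarray(P)-O; return np.array([q@SX,q@SY,q[2]])
def Rd(zdir):  # tool down, jaws along zdir
    z=np.array(zdir)/np.linalg.norm(zdir); y=np.array([0,0,-1.]); return np.c_[np.cross(y,z),y,z]
def plan(target,Rt=None,show=True):
    s=ctrl.get_state(); Rc=R.from_quat(s['tcp_rot']).as_matrix()
    t=Rc.T@(np.asarray(target)-s['eef_pos'])/.3
    r=np.zeros(3) if Rt is None else R.from_matrix(Rc.T@Rt).as_rotvec(degrees=True)/30
    print("t",round(s['time'],2),"pos",np.round(s['eef_pos'],4),"saw",np.round(tosaw(s['eef_pos']),4),"q",np.round(s['qpos'],2),"F",np.round(s['contact_force'],1),"open",round(s['opening'],3))
    print(" travel total(units)",np.round(t,3)," rot total(units)",np.round(r,3))
E
python3 - <<'E'
from h import *
s=ctrl.get_state();print(np.round(R.from_quat(s['tcp_rot']).as_matrix(),3))
plan(saw(-.112,0,.26),Rd(SX)); plan(saw(-.112,0,.26),Rd(-SX)); print(saw(-.112,0,.148))
E
```

```text
[[-0.93  -0.     0.367]
 [-0.367  0.    -0.93 ]
 [ 0.    -1.    -0.   ]]
t 1.7 pos [ 0.2478 -0.6279  0.2563] saw [-0.2453 -0.6608  0.2563] q [-1.34  0.29  1.58 -0.    1.28 -0.15] F [ 0.4 -0.1 -0.7] open 1.0
 travel total(units) [-1.449 -0.012 -1.718]  rot total(units) [ 0.    -2.042 -0.   ]
t 1.7 pos [ 0.2478 -0.6279  0.2563] saw [-0.2453 -0.6608  0.2563] q [-1.34  0.29  1.58 -0.    1.28 -0.15] F [ 0.4 -0.1 -0.7] open 1.0
 travel total(units) [-1.449 -0.012 -1.718]  rot total(units) [0.    3.958 0.   ]
[0.46288315 0.01103732 0.148     ]
```

```bash
python3 - <<'E'
from h import *
d=np.load("top_d.npy"); v,u=np.mgrid[300:470,430:640]; D=d[v,u]; k=D>0
P=pts("top",np.c_[u[k],v[k]],D[k])
for z0,z1 in ((.03,.1),(.1,.2),(.2,.3),(.3,.5),(.5,1)):
    Q=P[(P[:,2]>z0)&(P[:,2]<z1)&(P[:,1]>-.75)]
    if len(Q): print(z0,len(Q),np.round(np.percentile(Q,[1,99],axis=0),3).tolist())
d=np.load("side_d.npy"); v,u=np.mgrid[90:200,340:425]; D=d[v,u]; k=D>0
P=pts("side",np.c_[u[k],v[k]],D[k]); 
for z0,z1 in ((.03,.1),(.1,.2),(.2,.25),(.25,.3),(.3,.5),(.5,1)):
    Q=P[(P[:,2]>z0)&(P[:,2]<z1)&(P[:,1]<-.2)&(P[:,1]>-1)]
    if len(Q): print(z0,len(Q),np.round(np.percentile(Q,[1,99],axis=0),3).tolist())
E
```

```text
0.03 799 [[0.276, -0.55, 0.031], [0.422, -0.394, 0.095]]
0.1 591 [[0.277, -0.528, 0.103], [0.353, -0.388, 0.2]]
0.2 2729 [[0.23, -0.537, 0.2], [0.348, -0.392, 0.296]]
0.3 281 [[0.195, -0.474, 0.301], [0.226, -0.453, 0.325]]
0.5 4548 [[0.21, -0.357, 0.547], [0.264, -0.076, 0.719]]
0.03 659 [[0.279, -0.549, 0.03], [0.448, -0.391, 0.099]]
0.1 540 [[0.279, -0.509, 0.101], [0.354, -0.383, 0.199]]
0.2 450 [[0.272, -0.579, 0.201], [0.352, -0.384, 0.25]]
0.25 215 [[0.224, -0.586, 0.25], [0.315, -0.442, 0.298]]
0.3 39 [[0.205, -0.467, 0.3], [0.227, -0.448, 0.315]]
```

>>> {"api": "arm_command", "payload": {"steps": [{"hand": 1,"travel": [0,-0.13,0],"rotation": [0,0,0]},{"hand": 1,"travel": [0,-0.13,0],"rotation": [0,-0.34,0]},{"hand": 1,"travel": [0,-0.13,0],"rotation": [0,-0.34,0]},{"hand": 0.4,"travel": [0,-0.13,0],"rotation": [0,-0.34,0]},{"hand": 0.4,"travel": [0,-0.13,0],"rotation": [0,-0.34,0]},{"hand": 0.4,"travel": [0,0,0],"rotation": [0,-0.34,0]},{"hand": 0.4,"travel": [0,0,0],"rotation": [0,-0.34,0]}]}}

```text
time: 2.58
eef_pos: [0.2476, -0.6276, 0.457]
tcp_rot: [-0.476, 0.523, -0.522, 0.477]
contact_force: [0.9, 0.1, 0.2]
opening: 0.401
```

```bash
python3 - <<'E'
from h import *
plan(saw(-.112,0,.44),Rd(SX))
E
```

```text
t 2.58 pos [ 0.2476 -0.6276  0.457 ] saw [-0.2455 -0.6606  0.457 ] q [-1.35  0.22  1.31 -0.    1.62 -1.25] F [0.9 0.1 0.2] open 0.401
 travel total(units) [-2.186  0.059  0.519]  rot total(units) [ 0.001  0.065 -0.003]
```

>>> {"api": "arm_command", "payload": {"steps": [{"hand": 0.4,"travel": [-0.1,0,0.023],"rotation": [0,0.065,0]},{"hand": 0.4,"travel": [-0.182,0,0.043]},{"hand": 0.4,"travel": [-0.182,0,0.043]},{"hand": 0.4,"travel": [-0.182,0,0.043]},{"hand": 0.4,"travel": [-0.182,0,0.043]},{"hand": 0.4,"travel": [-0.182,0,0.043]},{"hand": 0.4,"travel": [-0.182,0,0.043]},{"hand": 0.4,"travel": [-0.182,0.05,0.043]},{"hand": 0.4,"travel": [-0.182,0.05,0.043]},{"hand": 0.4,"travel": [-0.182,0.05,0.043]},{"hand": 0.4,"travel": [-0.182,0.05,0.043]},{"hand": 0.4,"travel": [-0.182,0.05,0.043]},{"hand": 0.4,"travel": [-0.1,0.1,0.023]},{"hand": 0.4,"travel": [0,0.15,0]},{"hand": 0.4,"travel": [0,0.1,0]}]}}

```text
$.steps[1]: bad value
```

```bash
python3 - <<'E'
from h import *
plan(saw(-.112,0,.148),Rd(SX))
im,d=ctrl.read_camera("side");cv2.imwrite("pics/s1.png",cv2.resize(im[80:300,200:420],None,fx=2.7,fy=2.7))
E
```

```text
t 2.58 pos [ 0.2476 -0.6276  0.457 ] saw [-0.2455 -0.6606  0.457 ] q [-1.35  0.22  1.31 -0.    1.62 -1.25] F [0.9 0.1 0.2] open 0.401
 travel total(units) [-2.184  1.033  0.52 ]  rot total(units) [ 0.001  0.065 -0.003]
```

View pics/s1.png

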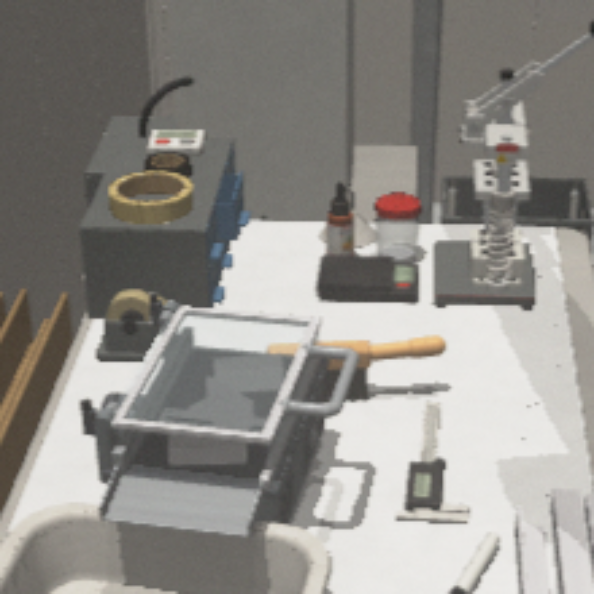

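The call was refused because rotation was missing, and the arm has not moved. The press lever at upper right reaches high, so I'm keeping the 0.45 m height. I'll send the move again with every field filled in.

>>> {"api": "arm_command", "payload": {"steps": [{"hand": 0.4,"travel": [-0.1,0,0.023],"rotation": [0,0.065,0]},{"hand": 0.4,"travel": [-0.182,0,0.043],"rotation": [0,0,0]},{"hand": 0.4,"travel": [-0.182,0,0.043],"rotation": [0,0,0]},{"hand": 0.4,"travel": [-0.182,0,0.043],"rotation": [0,0,0]},{"hand": 0.4,"travel": [-0.182,0,0.043],"rotation": [0,0,0]},{"hand": 0.4,"travel": [-0.182,0,0.043],"rotation": [0,0,0]},{"hand": 0.4,"travel": [-0.182,0,0.043],"rotation": [0,0,0]},{"hand": 0.4,"travel": [-0.182,0.05,0.043],"rotation": [0,0,0]},{"hand": 0.4,"travel": [-0.182,0.05,0.043],"rotation": [0,0,0]},{"hand": 0.4,"travel": [-0.182,0.05,0.043],"rotation": [0,0,0]},{"hand": 0.4,"travel": [-0.182,0.05,0.043],"rotation": [0,0,0]},{"hand": 0.4,"travel": [-0.182,0.05,0.043],"rotation": [0,0,0]},{"hand": 0.4,"travel": [-0.1,0.1,0.023],"rotation": [0,0,0]},{"hand": 0.4,"travel": [0,0.15,0],"rotation": [0,0,0]},{"hand": 0.4,"travel": [0,0.1,0],"rotation": [0,0,0]}]}}

```text
time: 4.5
eef_pos: [0.5011, 0.0257, 0.276]
tcp_rot: [0.454, -0.536, 0.543, -0.46]
contact_force: [0.1, -0.5, -0.2]
opening: 0.396
```

```bash
python3 - <<'E'
from h import *
plan(saw(-.112,0,.148),Rd(SX))
im,d=ctrl.read_camera("side");cv2.imwrite("pics/s2.png",cv2.resize(im[80:300,200:420],None,fx=2.7,fy=2.7))
E
```

```text
t 4.5 pos [0.5011 0.0257 0.276 ] saw [-0.0759  0.0194  0.276 ] q [-0.15 -0.13  1.98 -0.    1.27  0.01] F [ 0.1 -0.5 -0.2] open 0.396
 travel total(units) [ 0.069  0.425 -0.124]  rot total(units) [-0.026 -0.075  0.   ]
```

View pics/s2.png

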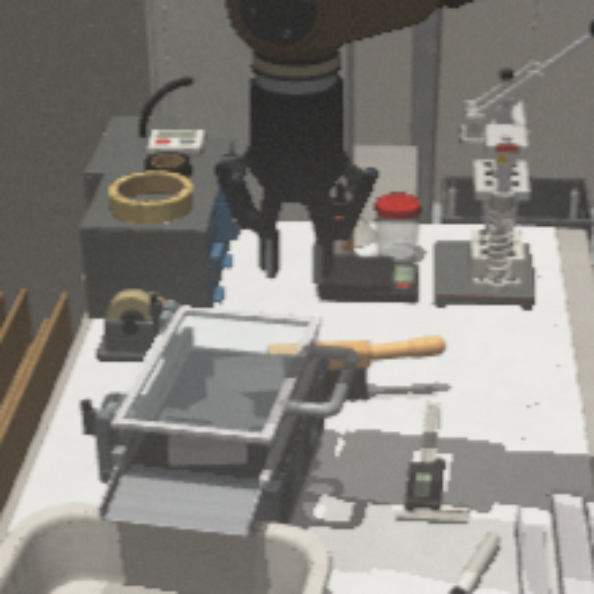

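>>> {"api": "arm_command", "payload": {"steps": [{"hand": 0.4,"travel": [0.07,0.05,-0.124],"rotation": [-0.026,-0.075,0]},{"hand": 0.4,"travel": [0,0.12,0],"rotation": [0,0,0]},{"hand": 0.4,"travel": [0,0,0],"rotation": [0,0,0]}]}}

```text
time: 4.92
eef_pos: [0.458, 0.0109, 0.2204]
tcp_rot: [-0.468, 0.533, -0.53, 0.465]
contact_force: [0.4, -0.0, 0.6]
opening: 0.397
```

```bash
python3 - <<'E'
from h import *
plan(saw(-.112,0,.148),Rd(SX))
im,d=ctrl.read_camera("side");cv2.imwrite("pics/s3.png",cv2.resize(im[130:280,230:380],None,fx=4,fy=4))
im,d=ctrl.read_camera("top");cv2.imwrite("pics/t3.png",cv2.resize(im[180:330,250:400],None,fx=4,fy=4))
E
```

```text
t 4.92 pos [0.458  0.0109 0.2204] saw [-0.1169 -0.0008  0.2204] q [-0.2  -0.17  2.12 -0.    1.2  -0.07] F [ 0.4 -0.   0.6] open 0.397
 travel total(units) [-0.003  0.241  0.018]  rot total(units) [ 0.014 -0.009 -0.   ]
```

View pics/s3.png

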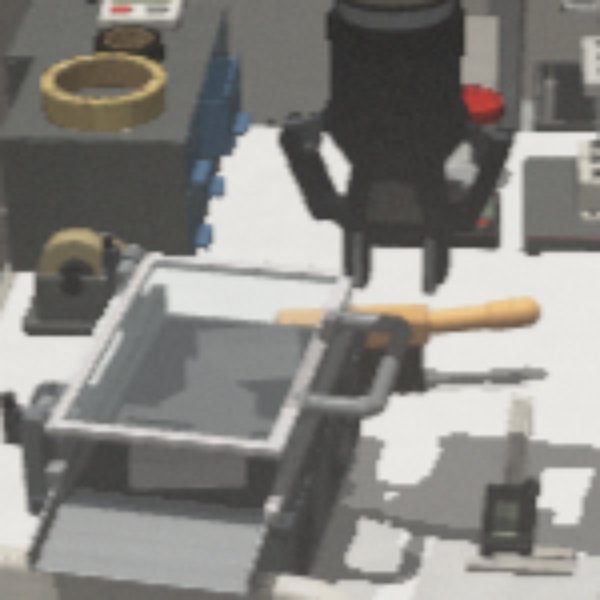

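View pics/t3.png

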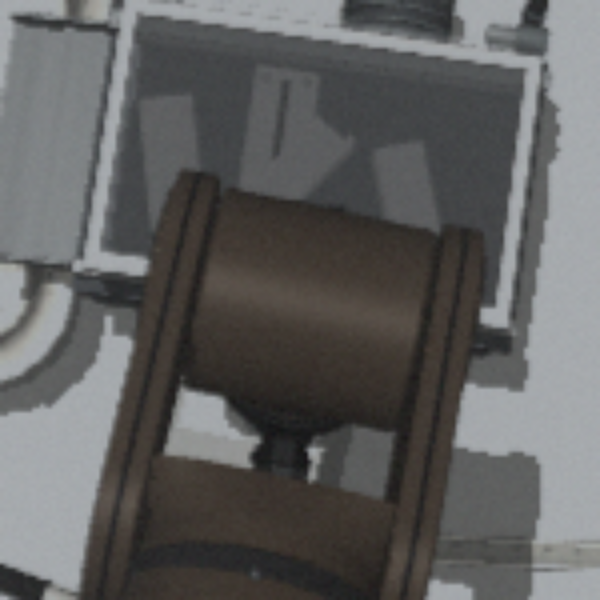

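>>> {"api": "arm_command", "payload": {"steps": [{"hand": 0.4,"travel": [-0.003,0.12,0.018],"rotation": [0.014,-0.009,0]},{"hand": 0.4,"travel": [0,0.11,0],"rotation": [0,0,0]},{"hand": 0.4,"travel": [0,0.0,0],"rotation": [0,0,0]}]}}

```text
time: 5.4
eef_pos: [0.472, 0.0098, 0.1619]
tcp_rot: [0.463, -0.525, 0.536, -0.472]
contact_force: [-0.5, 0.2, -0.4]
opening: 0.401
```

```bash
python3 - <<'E'
from h import *
plan(saw(-.112,0,.148),Rd(SX))
im,d=ctrl.read_camera("side");cv2.imwrite("pics/s4.png",cv2.resize(im[170:270,260:360],None,fx=6,fy=6))
E
```

```text
t 5.4 pos [0.472  0.0098 0.1619] saw [-1.028e-01 -1.000e-04  1.619e-01] q [-0.19 -0.08  2.15 -0.    1.04 -0.07] F [-0.5  0.2 -0.4] open 0.401
 travel total(units) [-0.     0.046 -0.032]  rot total(units) [-0.038 -0.001  0.003]
```

View pics/s4.png

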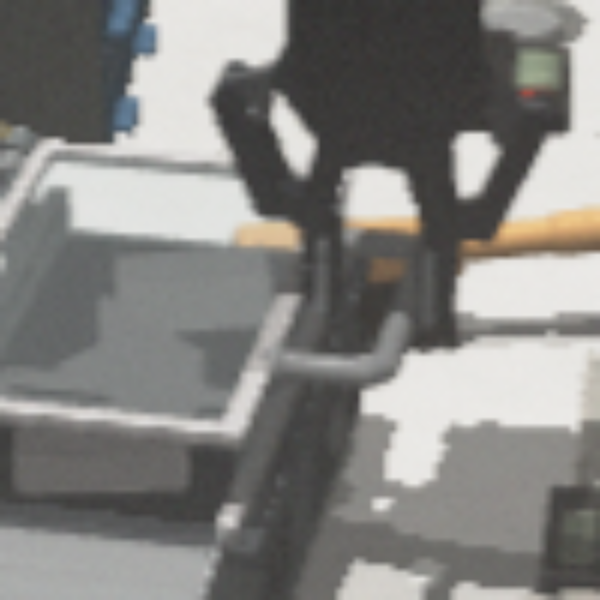

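>>> {"api": "arm_command", "payload": {"steps": [{"hand": 0.4,"travel": [0,0.0,-0.032],"rotation": [-0.038,0,0]},{"hand": 0.4,"travel": [0,0.03,0],"rotation": [0,0,0]},{"hand": 0.4,"travel": [0,0.0,0],"rotation": [0,0,0]}]}}

```text
time: 5.82
eef_pos: [0.4658, 0.0104, 0.1589]
tcp_rot: [0.466, -0.527, 0.534, -0.469]
contact_force: [-0.1, -0.1, -0.6]
opening: 0.401
```

```bash
python3 - <<'E'
from h import *
plan(saw(-.112,0,.148),Rd(SX))
E
```

```text
t 5.83 pos [0.4658 0.0104 0.1589] saw [-0.109  -0.0003  0.1589] q [-0.2  -0.08  2.16 -0.    1.05 -0.07] F [-0.1 -0.1 -0.6] open 0.401
 travel total(units) [-0.001  0.036 -0.01 ]  rot total(units) [-0.019 -0.001  0.004]
```

>>> {"api": "arm_command", "payload": {"steps": [{"hand": 0.4,"travel": [0,0.036,-0.01],"rotation": [-0.019,0,0]},{"hand": 0.4,"travel": [0,0.02,0],"rotation": [0,0,0]}]}}

```text
time: 6.08
eef_pos: [0.4636, 0.0106, 0.1423]
tcp_rot: [0.468, -0.529, 0.532, -0.467]
contact_force: [0.5, -0.5, -0.6]
opening: 0.394
```

```bash
python3 - <<'E'
from h import *
plan(saw(-.112,0,.148),Rd(SX))
E
```

```text
t 6.08 pos [0.4636 0.0106 0.1423] saw [-0.1113 -0.0003  0.1423] q [-0.2  -0.06  2.18 -0.    1.02 -0.07] F [ 0.5 -0.5 -0.6] open 0.394
 travel total(units) [-0.001 -0.019 -0.002]  rot total(units) [-0.004 -0.001  0.005]
```

>>> {"api": "arm_command", "payload": {"steps": [{"hand": 0.4,"travel": [0,-0.019,-0.002],"rotation": [0,0,0]},{"hand": 0.0,"travel": [0,0,0],"rotation": [0,0,0]},{"hand": 0.0,"travel": [0,0,0],"rotation": [0,0,0]},{"hand": 0.0,"travel": [0,0,0],"rotation": [0,0,0]},{"hand": 0.0,"travel": [0,0,0],"rotation": [0,0,0]}], "grip_force": 40}}

```text
time: 6.7
eef_pos: [0.4613, 0.0109, 0.1474]
tcp_rot: [-0.469, 0.531, -0.53, 0.466]
contact_force: [-0.9, -0.5, 0.3]
opening: 0.124
```

```bash
python3 - <<'E'
from h import *
plan(saw(-.112,0,.148),Rd(SX))
im,d=ctrl.read_camera("side");cv2.imwrite("pics/s5.png",cv2.resize(im[170:270,260:360],None,fx=6,fy=6))
E
```

```text
t 6.7 pos [0.4613 0.0109 0.1474] saw [-0.1135 -0.0003  0.1474] q [-0.2  -0.07  2.18 -0.    1.04 -0.07] F [-0.9 -0.5  0.3] open 0.124
 travel total(units) [-0.001 -0.002  0.005]  rot total(units) [ 0.006 -0.001  0.005]
```

View pics/s5.png

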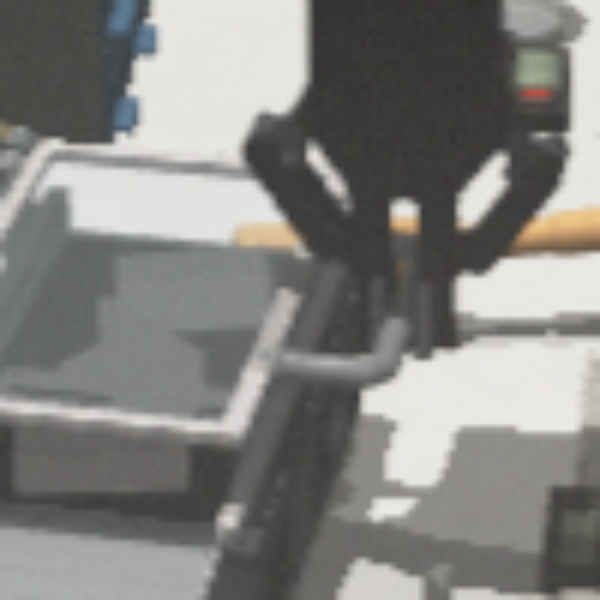

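>>> {"api": "arm_command", "payload": {"steps": [{"hand": 0.0,"travel": [0,-0.063,0.003],"rotation": [0,0,0]},{"hand": 0.0,"travel": [0,-0.063,0.0095],"rotation": [0,0,0]},{"hand": 0.0,"travel": [0,-0.061,0.016],"rotation": [0,0,0]},{"hand": 0.0,"travel": [0,-0.06,0.022],"rotation": [0,0,0]}]}}

```text
time: 7.25
eef_pos: [0.4748, 0.0091, 0.2199]
tcp_rot: [-0.471, 0.533, -0.528, 0.464]
contact_force: [-0.6, -0.2, -3.2]
opening: 0.125
```

```bash
cat >> h.py <<'E'
def arc(H=(.0765,.1474),n=5,dth=.1,end=1.8):
    s=ctrl.get_state(); x,y,z=tosaw(s['eef_pos']); th=np.arctan2(z-H[1],H[0]-x); r=np.hypot(z-H[1],H[0]-x)
    print("th",round(th,3),"r",round(r,4)); plan(saw(H[0]-.19*np.cos(end),0,H[1]+.19*np.sin(end)),Rd(SX))
    px,pz=x,z
    for i in range(n):
        t=th+dth*(i+1); t=min(t,end) if dth>0 else max(t,end)
        qx,qz=H[0]-.19*np.cos(t),H[1]+.19*np.sin(t)
        print(round(t,2),"y %.3f z %.3f"%(-(qz-pz)/.3,(qx-px)/.3)); px,pz=qx,qz
E
python3 -c "
from h import *
arc()"
```

```text
th 0.39 r 0.1907
t 7.25 pos [0.4748 0.0091 0.2199] saw [-0.0999 -0.0004  0.2199] q [-0.19 -0.13  2.08 -0.    1.19 -0.07] F [-0.6 -0.2 -3.2] open 0.125
 travel total(units) [-0.001 -0.383  0.728]  rot total(units) [ 0.021 -0.001  0.005]
0.49 y -0.056 z 0.029
0.59 y -0.054 z 0.033
0.69 y -0.051 z 0.038
0.79 y -0.047 z 0.043
0.89 y -0.042 z 0.047
```

>>> {"api": "arm_command", "payload": {"steps": [{"hand": 0.0,"travel": [0,-0.056,0.029],"rotation": [0.02,0,0]},{"hand": 0.0,"travel": [0,-0.054,0.033],"rotation": [0,0,0]},{"hand": 0.0,"travel": [0,-0.051,0.038],"rotation": [0,0,0]},{"hand": 0.0,"travel": [0,-0.047,0.043],"rotation": [0,0,0]},{"hand": 0.0,"travel": [0,-0.042,0.047],"rotation": [0,0,0]}]}}

```text
time: 7.88
eef_pos: [0.5299, 0.0019, 0.2987]
tcp_rot: [-0.473, 0.533, -0.528, 0.463]
contact_force: [-1.4, -0.5, -2.1]
opening: 0.118
```

```bash
python3 -c "
from h import *
arc()"
```

```text
th 0.897 r 0.1937
t 7.88 pos [0.5299 0.0019 0.2987] saw [-0.0444 -0.0006  0.2987] q [-0.19 -0.06  1.88 -0.01  1.34 -0.06] F [-1.4 -0.5 -2.1] open 0.118
 travel total(units) [-0.002 -0.121  0.545]  rot total(units) [ 0.029 -0.     0.01 ]
1.0 y -0.027 z 0.059
1.1 y -0.032 z 0.055
1.2 y -0.026 z 0.058
1.3 y -0.020 z 0.060
1.4 y -0.014 z 0.062
```

>>> {"api": "arm_command", "payload": {"steps": [{"hand": 0.0,"travel": [0,-0.027,0.059],"rotation": [0.02,0,0]},{"hand": 0.0,"travel": [0,-0.032,0.055],"rotation": [0,0,0]},{"hand": 0.0,"travel": [0,-0.026,0.058],"rotation": [0,0,0]},{"hand": 0.0,"travel": [0,-0.02,0.06],"rotation": [0,0,0]},{"hand": 0.0,"travel": [0,-0.014,0.062],"rotation": [0,0,0]}]}}

```text
time: 8.5
eef_pos: [0.6195, -0.0098, 0.3421]
tcp_rot: [-0.472, 0.531, -0.53, 0.464]
contact_force: [-1.3, -0.5, -1.6]
opening: 0.122
```

```bash
python3 -c "
from h import *
arc()"
```

```text
th 1.416 r 0.1971
t 8.5 pos [ 0.6195 -0.0098  0.3421] saw [ 0.046  -0.001   0.3421] q [-0.18  0.12  1.62 -0.01  1.42 -0.05] F [-1.3 -0.5 -1.6] open 0.122
 travel total(units) [-0.004  0.03   0.246]  rot total(units) [0.017 0.    0.015]
1.52 y 0.017 z 0.067
1.62 y -0.000 z 0.063
1.72 y 0.006 z 0.063
1.8 y 0.010 z 0.053
1.8 y -0.000 z 0.000
```

>>> {"api": "arm_command", "payload": {"steps": [{"hand": 0.0,"travel": [0,0.017,0.067],"rotation": [0,0,0]},{"hand": 0.0,"travel": [0,0.0,0.063],"rotation": [0,0,0]},{"hand": 0.0,"travel": [0,0.006,0.06],"rotation": [0,0,0]},{"hand": 0.0,"travel": [0,0.01,0.035],"rotation": [0,0,0]},{"hand": 0.0,"travel": [0,0.0,0.01],"rotation": [0,0,0]}]}}

```text
time: 9.12
eef_pos: [0.6927, -0.0194, 0.3403]
tcp_rot: [-0.472, 0.531, -0.53, 0.463]
contact_force: [-12.9, 0.6, 0.3]
opening: 0.127
```

```bash
python3 -c "
from h import *
arc()
im,d=ctrl.read_camera('side');cv2.imwrite('pics/s6.png',cv2.resize(im[100:290,200:390],None,fx=3.1,fy=3.1))"
```

```text
th 1.792 r 0.1977
t 9.12 pos [ 0.6927 -0.0194  0.3403] saw [ 0.1199 -0.0014  0.3403] q [-0.17  0.28  1.43 -0.01  1.44 -0.04] F [-12.9   0.6   0.3] open 0.127
 travel total(units) [-0.005  0.026 -0.   ]  rot total(units) [ 0.016 -0.001  0.016]
1.8 y 0.026 z -0.001
1.8 y -0.000 z 0.000
1.8 y -0.000 z 0.000
1.8 y -0.000 z 0.000
1.8 y -0.000 z 0.000
```

View pics/s6.png

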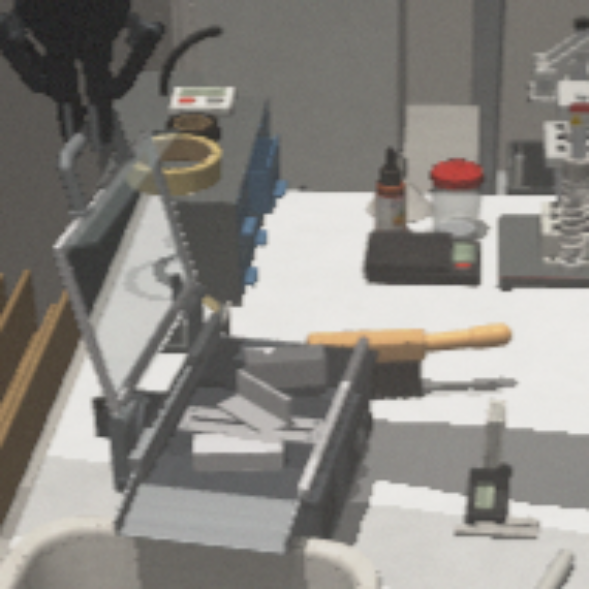

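>>> {"api": "arm_command", "payload": {"steps": [{"hand": 0.4,"travel": [0,0,-0.01],"rotation": [0,0,0]},{"hand": 0.4,"travel": [0,0,0],"rotation": [0,0,0]},{"hand": 0.4,"travel": [0,0,0],"rotation": [0,0,0]},{"hand": 0.4,"travel": [0,-0.08,0],"rotation": [0,0,0]},{"hand": 0.4,"travel": [0,-0.15,0],"rotation": [0,0,0]},{"hand": 0.6,"travel": [0,-0.05,-0.1],"rotation": [0,0,0]},{"hand": 0.6,"travel": [0,0,-0.1],"rotation": [0,0,0]},{"hand": 0.6,"travel": [0.1,0,-0.12],"rotation": [0,0,0]},{"hand": 0.6,"travel": [0.18,0,-0.06],"rotation": [0,0,0]},{"hand": 0.6,"travel": [0.18,0,-0.06],"rotation": [0,0,0]},{"hand": 0.6,"travel": [0.1,0,-0.06],"rotation": [0,0.34,0]},{"hand": 0.6,"travel": [0,0,0],"rotation": [0,0.34,0]},{"hand": 0.6,"travel": [0,0.06,0],"rotation": [0,0.34,0]},{"hand": 0.6,"travel": [0,0.06,0],"rotation": [0,0.34,0]},{"hand": 0.6,"travel": [0,0.06,0],"rotation": [0,0.34,0]},{"hand": 0.6,"travel": [0,0.06,0],"rotation": [0,0.34,0]},{"hand": 0.6,"travel": [0,0.06,0],"rotation": [0,0.34,0]},{"hand": 0.6,"travel": [0,0,0],"rotation": [0,0,0]}]}}

```text
time: 11.42
eef_pos: [0.5205, -0.1726, 0.3462]
tcp_rot: [0.048, -0.697, 0.712, -0.066]
contact_force: [0.6, 0.2, 0.9]
opening: 0.603
```

```bash
cat >> h.py <<'E'
BO=np.array([.4975,-.1915,0]); BY=np.radians(7.7)
BXv=np.array([np.cos(BY),np.sin(BY),0]); BYv=np.array([-np.sin(BY),np.cos(BY),0])
E
python3 - <<'E'
from h import *
plan(BO-.01*BXv+[0,0,.062],Rd(-BYv))
for c in ("side","top"):
    im,d=ctrl.read_camera(c); np.save(c+"_d2.npy",d); cv2.imwrite(c+"_im2.png",im)
cv2.imwrite("pics/s7.png",cv2.resize(cv2.imread("side_im2.png")[100:290,200:390],None,fx=3.1,fy=3.1,interpolation=cv2.INTER_CUBIC))
cv2.imwrite("pics/t7.png",cv2.resize(cv2.imread("top_im2.png")[150:340,240:440],None,fx=3.1,fy=3.1,interpolation=cv2.INTER_CUBIC))
E
```

```text
t 11.43 pos [ 0.5205 -0.1726  0.3462] saw [-0.0318 -0.175   0.3462] q [-0.5  -0.07  1.8  -0.    1.38  0.91] F [0.6 0.2 0.9] open 0.603
 travel total(units) [0.141 0.945 0.028]  rot total(units) [-0.043  0.05  -0.045]
```

View pics/s7.png

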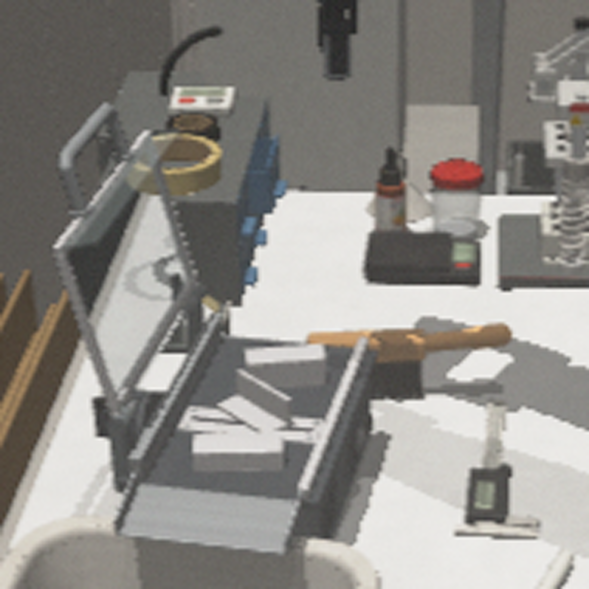

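View pics/t7.png

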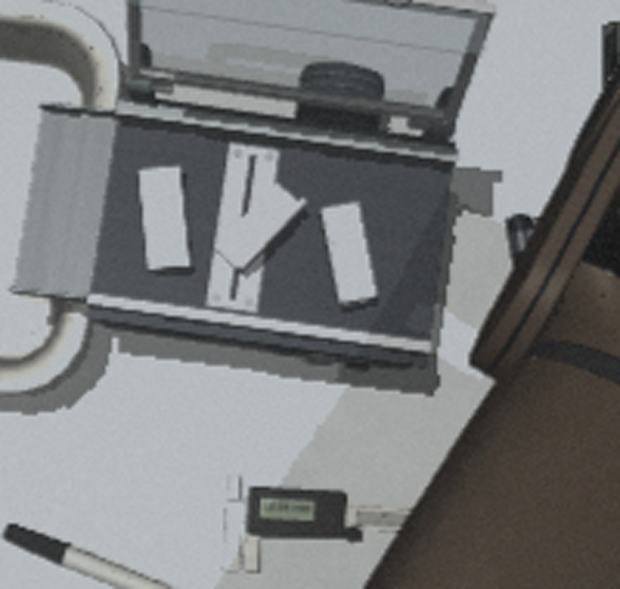

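```bash
python3 - <<'E'
from h import *
d=np.load("top_d2.npy"); v,u=np.mgrid[170:270,240:400]; D=d[v,u]; k=D>0
P=pts("top",np.c_[u[k],v[k]],D[k]); Q=np.array([tosaw(p) for p in P])
for y in np.arange(-.1,.17,.03):
    s=Q[(abs(Q[:,1]-y)<.012)]
    b=s[(abs(s[:,0])<.1)&(s[:,2]<.1015)&(s[:,2]>.075)]
    lip=s[(s[:,2]>.104)&(s[:,2]<.116)&(s[:,0]<-.055)&(s[:,0]>-.09)]; f=s[(s[:,2]>.112)&(s[:,2]<.125)&(s[:,0]>.05)&(s[:,0]<.09)]
    print(round(y,2),"bed",np.round([b[:,0].min(),b[:,0].max(),np.median(b[:,2])],3) if len(b) else None,"lip",len(lip),np.round(lip[:,[0,2]].mean(0),4) if len(lip) else 0,"fence",len(f),np.round(f[:,[0,2]].mean(0),4) if len(f) else 0)
E
```

```text
-0.1 bed [-0.078  0.081  0.097] lip 49 [-0.0661  0.1083] fence 77 [0.0642 0.1182]
-0.07 bed [-0.078  0.078  0.097] lip 48 [-0.0661  0.1081] fence 62 [0.0627 0.1181]
-0.04 bed [-0.078  0.094  0.096] lip 50 [-0.0657  0.1078] fence 61 [0.0628 0.1178]
-0.01 bed [-0.077  0.087  0.097] lip 45 [-0.0655  0.1078] fence 62 [0.0632 0.1183]
0.02 bed [-0.077  0.079  0.097] lip 48 [-0.0655  0.1084] fence 64 [0.063  0.1177]
0.05 bed [-0.077  0.08   0.096] lip 50 [-0.0654  0.108 ] fence 62 [0.0631 0.1182]
0.08 bed [-0.077  0.079  0.096] lip 45 [-0.0648  0.1083] fence 61 [0.0636 0.1182]
0.11 bed [-0.076  0.079  0.096] lip 38 [-0.0649  0.1079] fence 49 [0.0649 0.1176]
0.14 bed [-0.066  0.064  0.092] lip 7 [-0.0645  0.1075] fence 0 0
0.17 bed [-0.066  0.065  0.087] lip 0 0 fence 0 0
```

>>> {"api": "arm_command", "payload": {"steps": [{"hand": 0.6,"travel": [0.07,0.12,0.014],"rotation": [-0.043,0.05,-0.045]},{"hand": 0.6,"travel": [0.07,0.15,0.014],"rotation": [0,0,0]},{"hand": 0.6,"travel": [0,0.15,0],"rotation": [0,0,0]},{"hand": 0.6,"travel": [0,0.12,0],"rotation": [0,0,0]},{"hand": 0.6,"travel": [0,0.08,0],"rotation": [0,0,0]},{"hand": 0.6,"travel": [0,0.03,0],"rotation": [0,0,0]},{"hand": 0.6,"travel": [0,0,0],"rotation": [0,0,0]}]}}

```text
time: 12.4
eef_pos: [0.4893, -0.1937, 0.1606]
tcp_rot: [0.045, -0.699, 0.711, -0.061]
contact_force: [-1.0, 0.3, 1.0]
opening: 0.6
```

```bash
python3 - <<'E'
from h import *
plan(BO-.01*BXv+[0,0,.062],Rd(-BYv))
im,d=ctrl.read_camera("side")
cv2.imwrite("pics/s8.png",cv2.resize(im[140:260,270:410],None,fx=4.5,fy=4.5,interpolation=cv2.INTER_CUBIC))
E
```

```text
t 12.4 pos [ 0.4893 -0.1937  0.1606] saw [-0.0602 -0.1998  0.1606] q [-0.57  0.05  2.03  0.    1.03  0.85] F [-1.   0.3  1. ] open 0.6
 travel total(units) [ 0.012  0.328 -0.009]  rot total(units) [-0.033  0.03  -0.041]
```

View pics/s8.png

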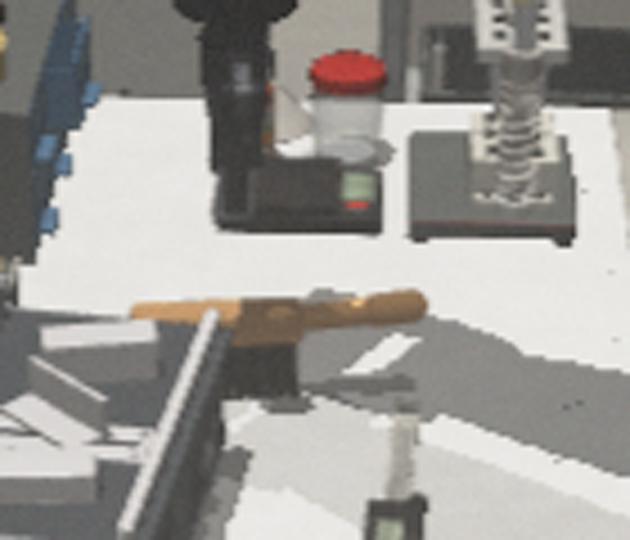

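>>> {"api": "arm_command", "payload": {"steps": [{"hand": 0.6,"travel": [0.012,0.08,-0.009],"rotation": [-0.033,0.03,-0.041]},{"hand": 0.6,"travel": [0,0.1,0],"rotation": [0,0,0]},{"hand": 0.6,"travel": [0,0.08,0],"rotation": [0,0,0]},{"hand": 0.6,"travel": [0,0.03,0],"rotation": [-0.02,0.0,-0.02]}]}}

```text
time: 12.95
eef_pos: [0.4927, -0.1958, 0.0814]
tcp_rot: [0.047, -0.705, 0.706, -0.049]
contact_force: [-0.2, 0.0, -0.2]
opening: 0.598
```

```bash
python3 - <<'E'
from h import *
plan(BO-.01*BXv+[0,0,.062],Rd(-BYv))
E
```

```text
t 12.95 pos [ 0.4927 -0.1958  0.0814] saw [-0.0565 -0.2015  0.0814] q [-0.57  0.19  2.05  0.    0.9   0.86] F [-0.2  0.  -0.2] open 0.598
 travel total(units) [ 0.016  0.064 -0.012]  rot total(units) [-0.002  0.004 -0.007]
```

>>> {"api": "arm_command", "payload": {"steps": [{"hand": 0.6,"travel": [0.016,0.03,-0.012],"rotation": [0,0,0]},{"hand": 0.6,"travel": [0,0.034,0],"rotation": [0,0,0]}]}}

```text
time: 13.2
eef_pos: [0.4892, -0.194, 0.064]
tcp_rot: [0.046, -0.704, 0.707, -0.051]
contact_force: [-0.8, 0.4, 0.3]
opening: 0.602
```

```bash
python3 - <<'E'
from h import *
plan(BO-.01*BXv+[0,0,.062],Rd(-BYv))
im,d=ctrl.read_camera("side")
cv2.imwrite("pics/s9.png",cv2.resize(im[140:260,270:410],None,fx=4.5,fy=4.5,interpolation=cv2.INTER_CUBIC))
E
```

```text
t 13.2 pos [ 0.4892 -0.194   0.064 ] saw [-0.0602 -0.2001  0.064 ] q [-0.57  0.21  2.07  0.    0.86  0.86] F [-0.8  0.4  0.3] open 0.602
 travel total(units) [ 0.005  0.006 -0.005]  rot total(units) [-0.009  0.005 -0.014]
```

View pics/s9.png

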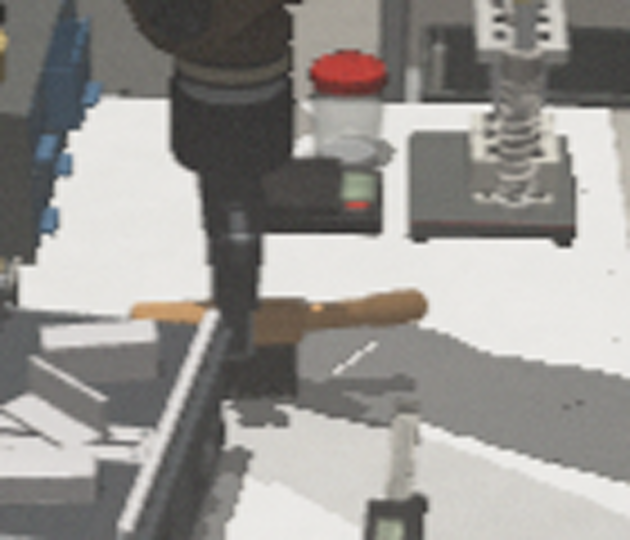

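>>> {"api": "arm_command", "payload": {"steps": [{"hand": 0.6,"travel": [0.004,0,-0.005],"rotation": [-0.009,0.005,-0.014]},{"hand": 0.0,"travel": [0,0,0],"rotation": [0,0,0]},{"hand": 0.0,"travel": [0,0,0],"rotation": [0,0,0]},{"hand": 0.0,"travel": [0,0,0],"rotation": [0,0,0]},{"hand": 0.0,"travel": [0,0,0],"rotation": [0,0,0]},{"hand": 0.0,"travel": [0,0,0],"rotation": [0,0,0]}], "grip_force": 80}}

```text
time: 14.0
eef_pos: [0.4878, -0.1926, 0.0637]
tcp_rot: [-0.048, 0.706, -0.705, 0.047]
contact_force: [0.9, 0.3, -0.4]
opening: 0.287
```

```bash
python3 - <<'E'
from h import *
plan(BO-.01*BXv+[0,0,.062],Rd(-BYv))
np.save("grasp.npy",np.r_[ctrl.get_state()['eef_pos'],ctrl.get_state()['tcp_rot']])
E
```

```text
t 14.0 pos [ 0.4878 -0.1926  0.0637] saw [-0.0618 -0.1989  0.0637] q [-0.57  0.21  2.07  0.    0.87  0.87] F [ 0.9  0.3 -0.4] open 0.287
 travel total(units) [0.001 0.006 0.001]  rot total(units) [ 0.001 -0.001  0.001]
```

>>> {"api": "arm_command", "payload": {"steps": [{"hand": 0.0,"travel": [0,-0.05,0],"rotation": [0,0,0]},{"hand": 0.0,"travel": [0,-0.1,0],"rotation": [0,0,0]},{"hand": 0.0,"travel": [0,-0.15,0],"rotation": [0,0,0]},{"hand": 0.0,"travel": [0,-0.15,0],"rotation": [0,0,0]},{"hand": 0.0,"travel": [0,-0.05,0],"rotation": [0,0.2,0]},{"hand": 0.0,"travel": [0,0,0],"rotation": [0,0.3,0]},{"hand": 0.0,"travel": [0,0,0],"rotation": [0,0,0]}]}}

```text
time: 14.88
eef_pos: [0.4875, -0.1925, 0.2241]
tcp_rot: [-0.048, -0.705, 0.706, 0.046]
contact_force: [0.6, 0.6, -1.9]
opening: 0.29
```

```bash
python3 - <<'E'
from h import *
plan(saw(-.0115,-.118,.21),Rd(-SY))
im,d=ctrl.read_camera("side")
cv2.imwrite("pics/s10.png",cv2.resize(im[140:260,250:410],None,fx=4.5,fy=4.5,interpolation=cv2.INTER_CUBIC))
E
```

```text
t 14.88 pos [ 0.4875 -0.1925  0.2241] saw [-0.062  -0.1988  0.2241] q [-0.57 -0.02  1.98 -0.    1.18  1.13] F [ 0.6  0.6 -1.9] open 0.29
 travel total(units) [-0.166  0.047 -0.271]  rot total(units) [-0.002 -0.016 -0.005]
```

View pics/s10.png

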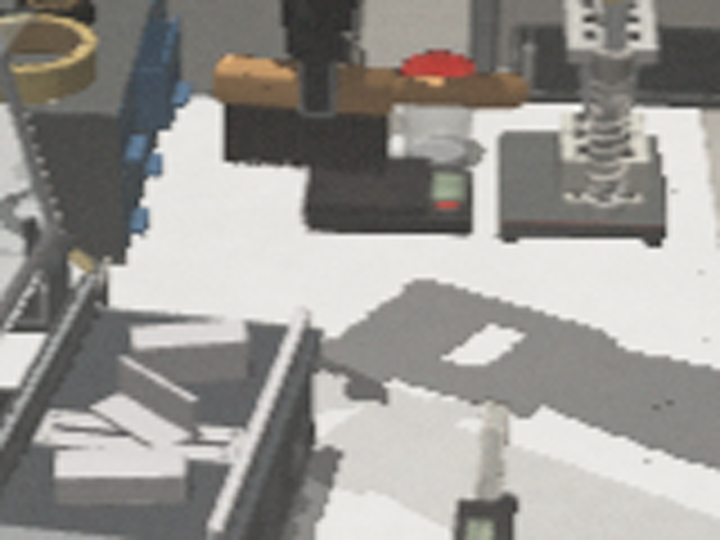

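>>> {"api": "arm_command", "payload": {"steps": [{"hand": 0.0,"travel": [-0.06,0.0,-0.09],"rotation": [0,-0.016,0]},{"hand": 0.0,"travel": [-0.06,0.02,-0.1],"rotation": [0,0,0]},{"hand": 0.0,"travel": [-0.046,0.027,-0.07],"rotation": [0,0,0]},{"hand": 0.0,"travel": [0,0,0],"rotation": [0,0,0]}]}}

```text
time: 15.42
eef_pos: [0.5472, -0.1197, 0.2089]
tcp_rot: [-0.041, -0.706, 0.706, 0.041]
contact_force: [-0.2, -0.2, -0.4]
opening: 0.288
```

```bash
python3 - <<'E'
from h import *
plan(saw(-.0115,-.118,.162),Rd(-SY))
im,d=ctrl.read_camera("side")
cv2.imwrite("pics/s11.png",cv2.resize(im[140:260,250:410],None,fx=4.5,fy=4.5,interpolation=cv2.INTER_CUBIC))
im,d=ctrl.read_camera("top")
cv2.imwrite("pics/t11.png",cv2.resize(im[150:340,240:440],None,fx=3.1,fy=3.1,interpolation=cv2.INTER_CUBIC))
E
```

```text
t 15.43 pos [ 0.5472 -0.1197  0.2089] saw [-0.0119 -0.1191  0.2089] q [-0.4   0.08  1.9  -0.    1.16  1.29] F [-0.2 -0.2 -0.4] open 0.288
 travel total(units) [-0.002  0.156 -0.004]  rot total(units) [-0.002  0.018  0.   ]
```

View pics/s11.png

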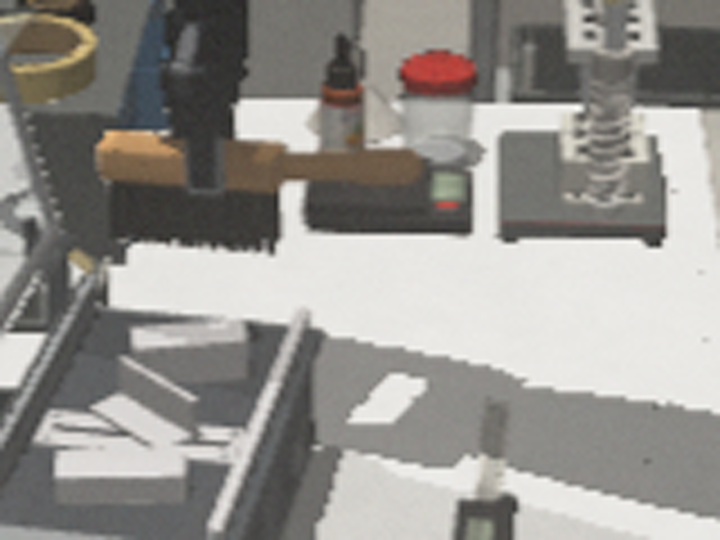

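View pics/t11.png

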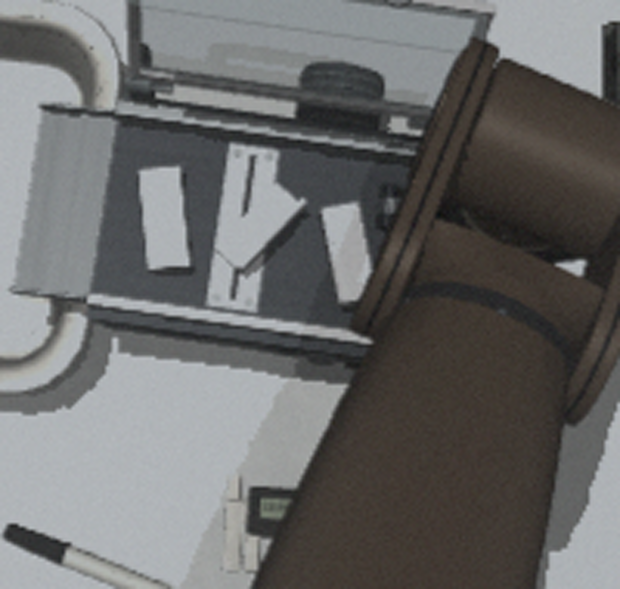

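```bash
python3 - <<'E'
from h import *
im,d=ctrl.read_camera("top")
v,u=np.mgrid[150:300,350:440]; D=d[v,u]; k=D>0
P=pts("top",np.c_[u[k],v[k]],D[k]); Q=np.array([tosaw(p) for p in P]); Q=Q[Q[:,2]>.25]
for z in np.arange(.25,.6,.05):
    s=Q[(Q[:,2]>z)&(Q[:,2]<z+.05)]
    if len(s): print(round(z,2),len(s),np.round([s[:,0].min(),s[:,0].max(),s[:,1].min(),s[:,1].max()],3))
E
```

```text
0.25 806 [-0.026  0.113 -0.176 -0.02 ]
0.3 19 [-0.041 -0.02  -0.147 -0.084]
0.35 178 [-0.048 -0.021 -0.145 -0.085]
0.4 455 [-0.095  0.038 -0.155 -0.04 ]
0.45 3686 [-0.14   0.036 -0.155 -0.037]
0.5 4356 [-0.167 -0.049 -0.15  -0.034]
0.55 588 [-0.175 -0.15  -0.103 -0.034]
```

>>> {"api": "arm_command", "payload": {"steps": [{"hand": 0.0,"travel": [0,0.06,0],"rotation": [0,0.018,0]},{"hand": 0.0,"travel": [0,0.06,0],"rotation": [0,0,0]},{"hand": 0.0,"travel": [0,0.03,0],"rotation": [0,0,0]}]}}

```text
time: 15.95
eef_pos: [0.5462, -0.1233, 0.1627]
tcp_rot: [-0.047, -0.705, 0.707, 0.046]
contact_force: [0.2, 0.1, -1.3]
opening: 0.287
```

```bash
python3 - <<'E'
from h import *
plan(saw(-.0115,-.118,.162),Rd(-SY))
im,d=ctrl.read_camera("side")
cv2.imwrite("pics/s12.png",cv2.resize(im[140:260,250:410],None,fx=4.5,fy=4.5,interpolation=cv2.INTER_CUBIC))
E
```

```text
t 15.95 pos [ 0.5462 -0.1233  0.1627] saw [-0.0125 -0.1229  0.1627] q [-0.4   0.13  1.94 -0.    1.07  1.3 ] F [ 0.2  0.1 -1.3] open 0.287
 travel total(units) [-0.003  0.002 -0.016]  rot total(units) [-0.005 -0.012 -0.005]
```

View pics/s12.png

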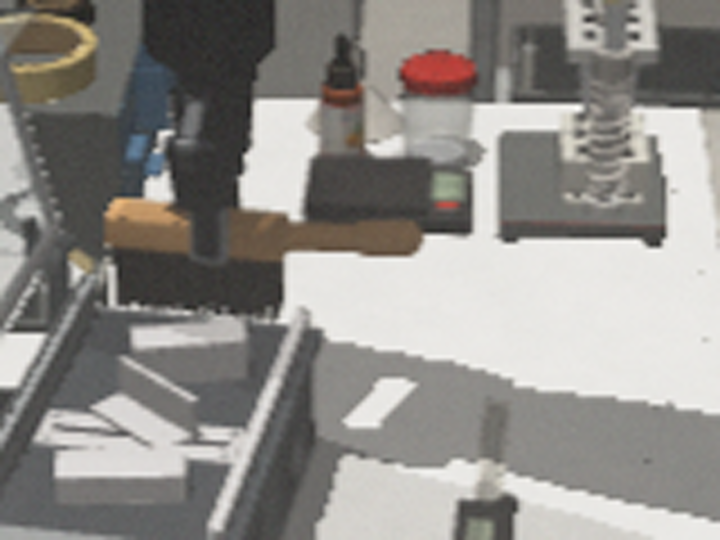

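>>> {"api": "arm_command", "payload": {"steps": [{"hand": 0.0,"travel": [-0.003,0.002,-0.04],"rotation": [0,0,0]},{"hand": 0.0,"travel": [0,0,-0.05],"rotation": [0,0,0]},{"hand": 0.0,"travel": [0,0,-0.05],"rotation": [0,0,0]},{"hand": 0.0,"travel": [0,0,-0.05],"rotation": [0,0,0]}]}}

```text
time: 16.5
eef_pos: [0.5549, -0.0637, 0.1615]
tcp_rot: [-0.047, -0.705, 0.707, 0.046]
contact_force: [-0.7, -0.5, -1.6]
opening: 0.288
```

```bash
python3 - <<'E'
from h import *
plan(saw(-.0115,.165,.1615),Rd(-SY))
im,d=ctrl.read_camera("side")
cv2.imwrite("pics/s13.png",cv2.resize(im[140:260,250:410],None,fx=4.5,fy=4.5,interpolation=cv2.INTER_CUBIC))
E
```

```text
t 16.5 pos [ 0.5549 -0.0637  0.1615] saw [-0.0113 -0.0626  0.1615] q [-0.29  0.13  1.94 -0.    1.07  1.41] F [-0.7 -0.5 -1.6] open 0.288
 travel total(units) [ 0.006 -0.002 -0.759]  rot total(units) [-0.005 -0.013 -0.004]
```

View pics/s13.png

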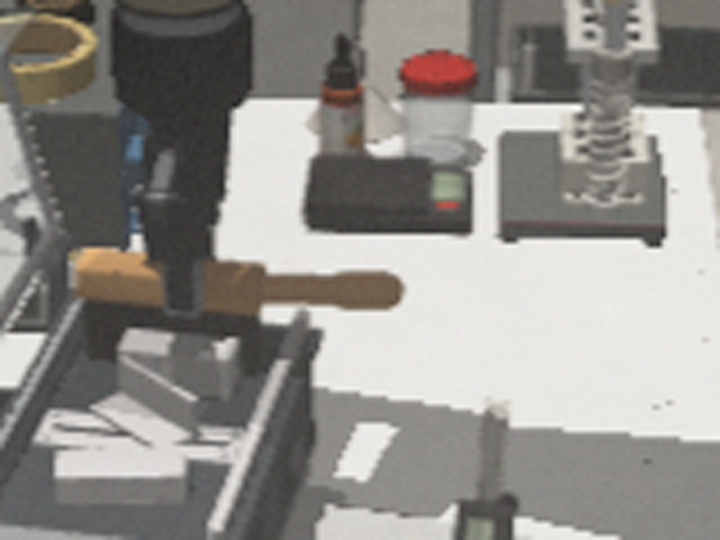

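>>> {"api": "arm_command", "payload": {"steps": [{"hand": 0.0,"travel": [0,0,-0.05],"rotation": [0,-0.012,0]},{"hand": 0.0,"travel": [0,0,-0.05],"rotation": [0,0,0]},{"hand": 0.0,"travel": [0,0,-0.05],"rotation": [0,0,0]},{"hand": 0.0,"travel": [0,0,-0.05],"rotation": [0,0,0]},{"hand": 0.0,"travel": [0,0,-0.05],"rotation": [0,0,0]}]}}

```text
time: 17.18
eef_pos: [0.5651, 0.0171, 0.1618]
tcp_rot: [-0.045, -0.705, 0.707, 0.043]
contact_force: [0.7, -1.2, -0.8]
opening: 0.29
```

```bash
python3 - <<'E'
from h import *
plan(saw(-.0115,.165,.1615),Rd(-SY))
im,d=ctrl.read_camera("side")
cv2.imwrite("pics/s14.png",cv2.resize(im[140:280,240:400],None,fx=4.2,fy=4.2,interpolation=cv2.INTER_CUBIC))
E
```

```text
t 17.18 pos [0.5651 0.0171 0.1618] saw [-0.0113  0.0188  0.1618] q [-0.15  0.14  1.93 -0.    1.07  1.55] F [ 0.7 -1.2 -0.8] open 0.29
 travel total(units) [-0.    -0.    -0.487]  rot total(units) [-0.005  0.003 -0.005]
```

View pics/s14.png

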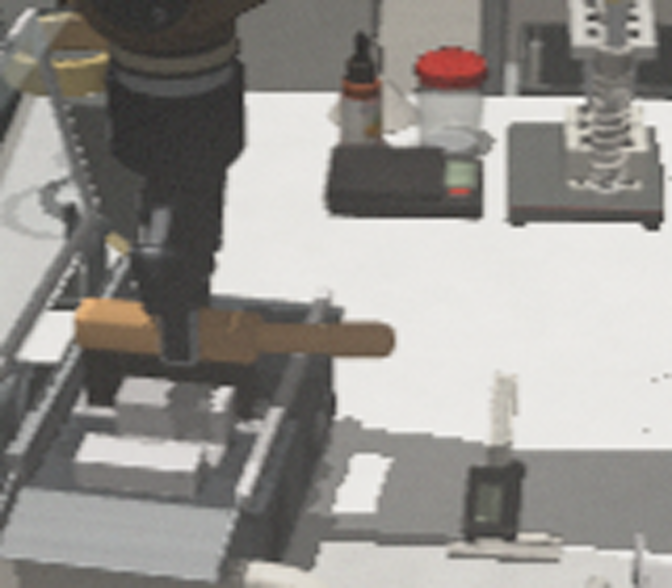

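>>> {"api": "arm_command", "payload": {"steps": [{"hand": 0.0,"travel": [0,0,-0.05],"rotation": [0,0,0]},{"hand": 0.0,"travel": [0,0,-0.05],"rotation": [0,0,0]},{"hand": 0.0,"travel": [0,0,-0.05],"rotation": [0,0,0]},{"hand": 0.0,"travel": [0,0,-0.05],"rotation": [0,0,0]}]}}

```text
time: 17.73
eef_pos: [0.573, 0.0818, 0.1617]
tcp_rot: [-0.045, -0.705, 0.706, 0.043]
contact_force: [0.6, -1.7, -1.6]
opening: 0.285
```

```bash
python3 - <<'E'
from h import *
plan(saw(-.0115,.165,.1615),Rd(-SY))
im,d=ctrl.read_camera("side")
cv2.imwrite("pics/s15.png",cv2.resize(im[160:300,220:380],None,fx=4.2,fy=4.2,interpolation=cv2.INTER_CUBIC))
im,d=ctrl.read_camera("top")
cv2.imwrite("pics/t15.png",cv2.resize(im[140:330,180:380],None,fx=3.1,fy=3.1,interpolation=cv2.INTER_CUBIC))
E
```

```text
t 17.73 pos [0.573  0.0818 0.1617] saw [-0.0116  0.084   0.1617] q [-0.03  0.17  1.9  -0.    1.07  1.66] F [ 0.6 -1.7 -1.6] open 0.285
 travel total(units) [-0.001  0.    -0.27 ]  rot total(units) [-0.002  0.002 -0.005]
```

View pics/s15.png

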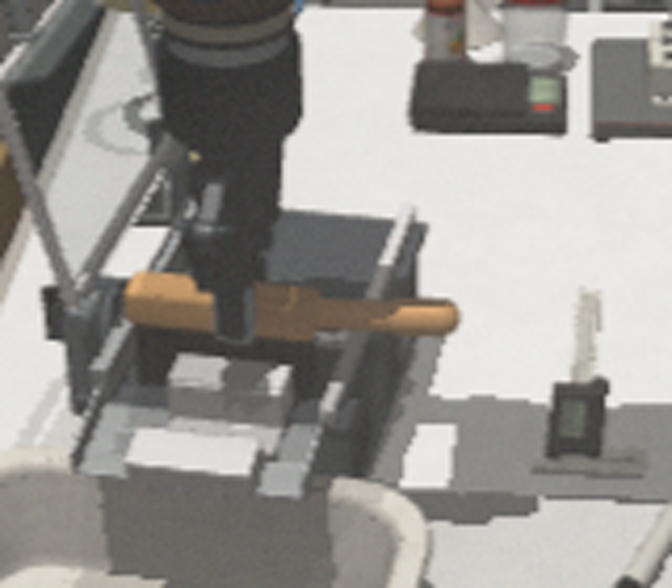

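View pics/t15.png

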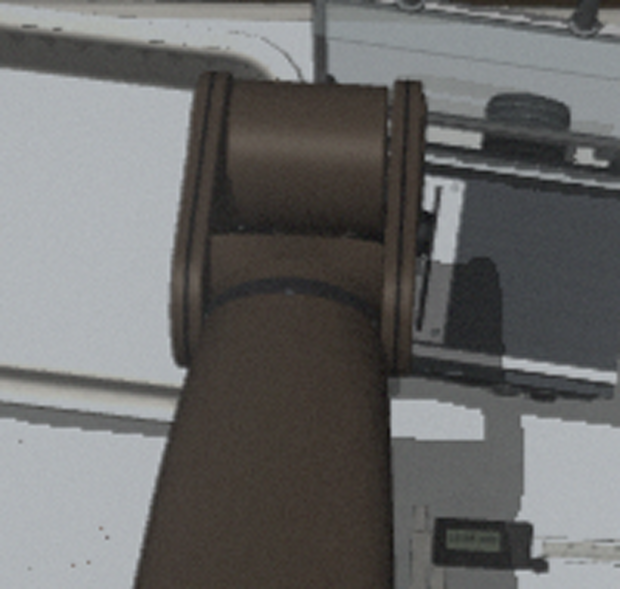

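>>> {"api": "arm_command", "payload": {"steps": [{"hand": 0.0,"travel": [0,0,-0.05],"rotation": [0,0,0]},{"hand": 0.0,"travel": [0,0,-0.05],"rotation": [0,0,0]},{"hand": 0.0,"travel": [0,0.003,-0.05],"rotation": [0,0,0]},{"hand": 0.0,"travel": [0,0.009,-0.05],"rotation": [0,0,0]}]}}

```text
time: 18.32
eef_pos: [0.5808, 0.1454, 0.1578]
tcp_rot: [0.045, 0.706, -0.706, -0.043]
contact_force: [0.3, -0.1, -1.3]
opening: 0.285
```

```bash
python3 - <<'E'
from h import *
plan(saw(-.0115,.175,.1535),Rd(-SY))
im,d=ctrl.read_camera("side")
cv2.imwrite("pics/s16.png",cv2.resize(im[160:300,220:380],None,fx=4.2,fy=4.2,interpolation=cv2.INTER_CUBIC))
E
```

```text
t 18.32 pos [0.5808 0.1454 0.1578] saw [-0.0119  0.148   0.1578] q [0.08 0.22 1.85 0.   1.07 1.77] F [ 0.3 -0.1 -1.3] open 0.285
 travel total(units) [-0.001  0.015 -0.09 ]  rot total(units) [ 0.001  0.002 -0.005]
```

View pics/s16.png

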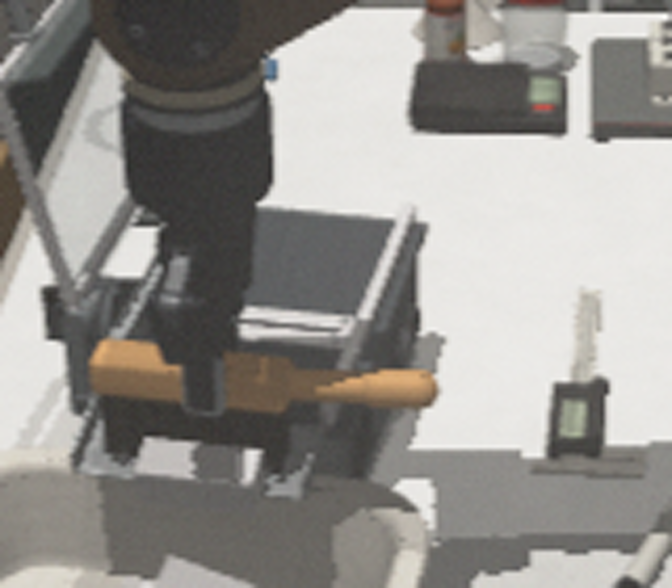

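>>> {"api": "arm_command", "payload": {"steps": [{"hand": 0.0,"travel": [0,0.008,-0.045],"rotation": [0,0,0]},{"hand": 0.0,"travel": [0,0.005,-0.045],"rotation": [0,0,0]},{"hand": 0.0,"travel": [0,0,-0.04],"rotation": [0,0,0]},{"hand": 0.0,"travel": [0,0,0],"rotation": [0,0,0]}]}}

```text
time: 18.88
eef_pos: [0.5855, 0.1892, 0.1528]
tcp_rot: [0.044, 0.706, -0.705, -0.043]
contact_force: [-0.4, -0.2, -2.6]
opening: 0.287
```

```bash
python3 - <<'E'
from h import *
plan(saw(-.0115,.175,.1535),Rd(-SY))
im,d=ctrl.read_camera("side")
cv2.imwrite("pics/s17.png",cv2.resize(im[190:370,160:360],None,fx=3.6,fy=3.3,interpolation=cv2.INTER_CUBIC))
E
```

```text
t 18.88 pos [0.5855 0.1892 0.1528] saw [-0.0126  0.1922  0.1528] q [0.15 0.26 1.81 0.   1.07 1.84] F [-0.4 -0.2 -2.6] open 0.287
 travel total(units) [-0.004 -0.003  0.057]  rot total(units) [ 0.004  0.005 -0.002]
```

View pics/s17.png

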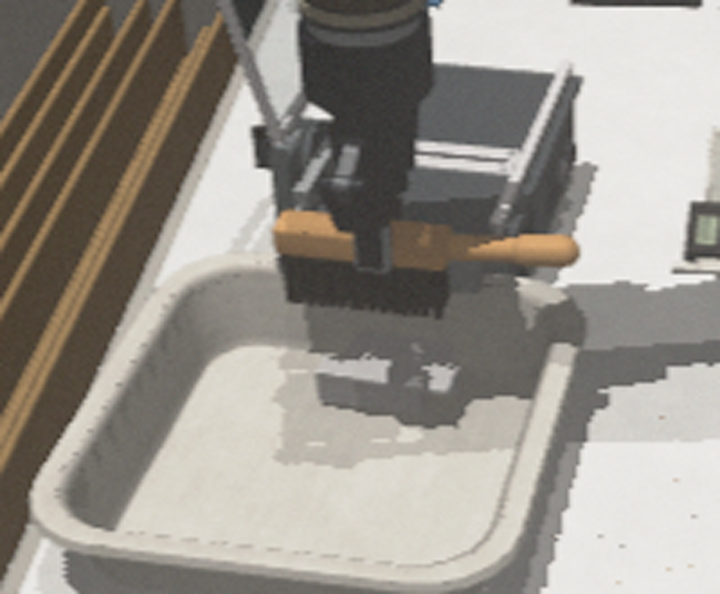

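>>> {"api": "arm_command", "payload": {"steps": [{"hand": 0.0,"travel": [0,-0.06,0],"rotation": [0,0,0]},{"hand": 0.0,"travel": [0,-0.1,0],"rotation": [0,0,0]},{"hand": 0.0,"travel": [0,-0.1,0.05],"rotation": [0,0,0]},{"hand": 0.0,"travel": [0,0,0.15],"rotation": [0,0,0]},{"hand": 0.0,"travel": [0,0,0.18],"rotation": [0,0,0]},{"hand": 0.0,"travel": [0,0,0.18],"rotation": [0,0,0]},{"hand": 0.0,"travel": [0,0,0.15],"rotation": [0,0,0]},{"hand": 0.0,"travel": [0,0,0.15],"rotation": [0,0,0]},{"hand": 0.0,"travel": [0,0,0.1],"rotation": [0,0,0]},{"hand": 0.0,"travel": [0,0,0.0],"rotation": [0,0,0]}]}}

```text
time: 20.18
eef_pos: [0.5511, -0.1105, 0.2501]
tcp_rot: [-0.053, -0.705, 0.707, 0.037]
contact_force: [0.3, 0.8, -1.4]
opening: 0.284
```

```bash
python3 - <<'E'
from h import *
g=np.load("grasp.npy"); print(g)
plan(g[:3]+[0,0,.1],R.from_quat(g[3:]).as_matrix())
im,d=ctrl.read_camera("side")
cv2.imwrite("pics/s18.png",cv2.resize(im[190:370,160:360],None,fx=3.6,fy=3.3,interpolation=cv2.INTER_CUBIC))
im,d=ctrl.read_camera("top")
cv2.imwrite("pics/t18.png",cv2.resize(im[130:340,120:400],None,fx=2.8,fy=2.8,interpolation=cv2.INTER_CUBIC))
E
```

```text
[ 0.48776607 -0.1926324   0.06366316 -0.04757323  0.70568727 -0.70534777
  0.04718886]
t 20.18 pos [ 0.5511 -0.1105  0.2501] saw [-0.0093 -0.1096  0.2501] q [-0.38  0.03  1.88  0.    1.21  1.32] F [ 0.3  0.8 -1.4] open 0.284
 travel total(units) [0.181 0.285 0.298]  rot total(units) [-0.009 -0.501 -0.043]
```

View pics/s18.png

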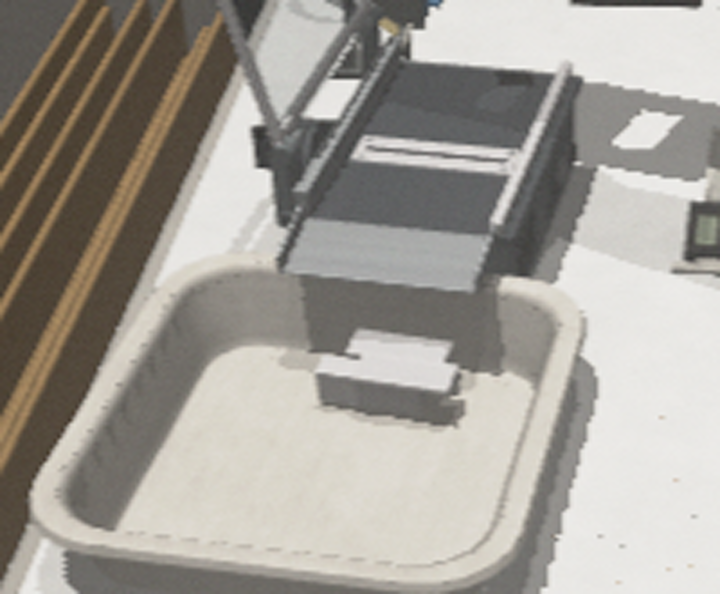

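View pics/t18.png

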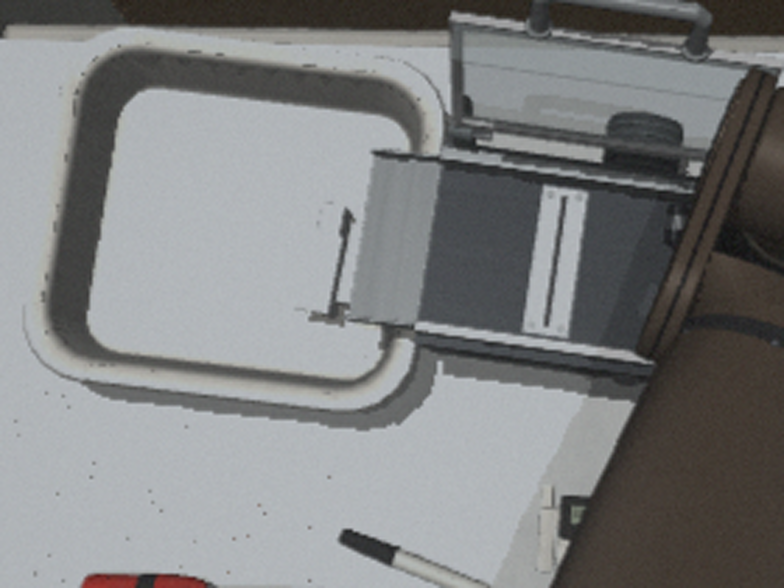

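>>> {"api": "arm_command", "payload": {"steps": [{"hand": 0.0,"travel": [0.03,0,0.1],"rotation": [-0.009,0,-0.043]},{"hand": 0.0,"travel": [0.07,0,0.1],"rotation": [0,0,0]},{"hand": 0.0,"travel": [0.08,0.06,0.1],"rotation": [0,0,0]},{"hand": 0.0,"travel": [0,0.1,0],"rotation": [0,-0.25,0]},{"hand": 0.0,"travel": [0,0.08,0],"rotation": [0,-0.25,0]},{"hand": 0.0,"travel": [0,0,0],"rotation": [0,0,0]}]}}

```text
time: 21.02
eef_pos: [0.4876, -0.1871, 0.1798]
tcp_rot: [-0.052, 0.706, -0.704, 0.056]
contact_force: [-0.5, -0.6, -0.7]
opening: 0.288
```

```bash
python3 - <<'E'
from h import *
g=np.load("grasp.npy")
plan(g[:3],R.from_quat(g[3:]).as_matrix())
im,d=ctrl.read_camera("side")
cv2.imwrite("pics/s19.png",cv2.resize(im[140:260,270:410],None,fx=4.5,fy=4.5,interpolation=cv2.INTER_CUBIC))
E
```

```text
t 21.02 pos [ 0.4876 -0.1871  0.1798] saw [-0.0626 -0.1935  0.1798] q [-0.56  0.03  2.02  0.01  1.1   0.85] F [-0.5 -0.6 -0.7] open 0.288
 travel total(units) [0.004 0.387 0.019]  rot total(units) [ 0.004  0.035 -0.012]
```

View pics/s19.png

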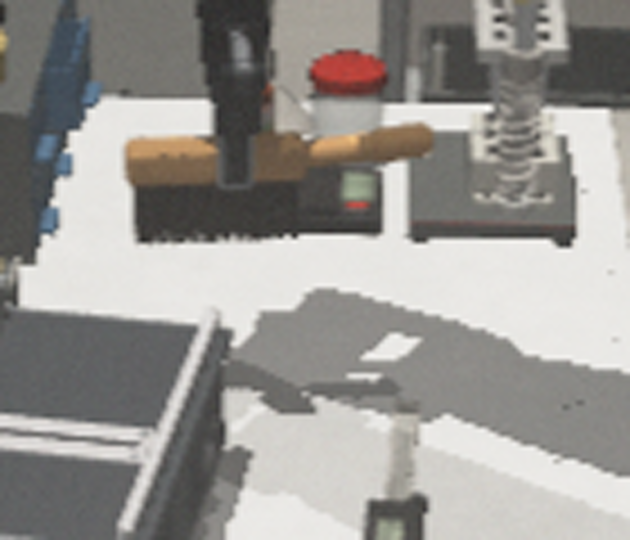

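>>> {"api": "arm_command", "payload": {"steps": [{"hand": 0.0,"travel": [0.004,0.08,0.019],"rotation": [0.004,0.035,-0.012]},{"hand": 0.0,"travel": [0,0.11,0],"rotation": [0,0,0]},{"hand": 0.0,"travel": [0,0.1,0],"rotation": [0,0,0]},{"hand": 0.0,"travel": [0,0.04,0],"rotation": [0,0,0]},{"hand": 0.0,"travel": [0,0.01,0],"rotation": [0,0,0]}]}}

```text
time: 21.7
eef_pos: [0.4968, -0.1946, 0.0873]
tcp_rot: [0.04, -0.701, 0.71, -0.052]
contact_force: [-0.7, -0.7, -1.5]
opening: 0.286
```

```bash
python3 - <<'E'
from h import *
g=np.load("grasp.npy")
plan(g[:3],R.from_quat(g[3:]).as_matrix())
E
```

```text
t 21.7 pos [ 0.4968 -0.1946  0.0873] saw [-0.0526 -0.1998  0.0873] q [-0.56  0.18  2.05  0.    0.9   0.88] F [-0.7 -0.7 -1.5] open 0.286
 travel total(units) [ 0.03   0.078 -0.012]  rot total(units) [-0.026 -0.009 -0.031]
```

>>> {"api": "arm_command", "payload": {"steps": [{"hand": 0.0,"travel": [0.03,0.02,-0.012],"rotation": [-0.026,-0.009,-0.031]},{"hand": 0.0,"travel": [0,0.02,0],"rotation": [0,0,0]},{"hand": 0.0,"travel": [0,0.015,0],"rotation": [0,0,0]}]}}

```text
time: 22.08
eef_pos: [0.489, -0.1932, 0.0731]
tcp_rot: [0.046, -0.705, 0.706, -0.049]
contact_force: [0.0, 0.6, -1.3]
opening: 0.288
```

```bash
python3 - <<'E'
from h import *
g=np.load("grasp.npy")
plan(g[:3],R.from_quat(g[3:]).as_matrix())
E
```

```text
t 22.07 pos [ 0.489  -0.1932  0.0731] saw [-0.0605 -0.1993  0.0731] q [-0.57  0.19  2.06  0.    0.88  0.87] F [ 0.   0.6 -1.3] open 0.288
 travel total(units) [ 0.004  0.032 -0.002]  rot total(units) [-0.005 -0.    -0.007]
```

>>> {"api": "arm_command", "payload": {"steps": [{"hand": 0.0,"travel": [0.005,0.012,-0.002],"rotation": [-0.005,0,-0.007]},{"hand": 0.0,"travel": [0.003,0.015,0],"rotation": [-0.003,0,-0.003]},{"hand": 0.0,"travel": [0,0.008,0],"rotation": [0,0,0]}]}}

```text
time: 22.45
eef_pos: [0.4865, -0.1932, 0.0636]
tcp_rot: [-0.049, 0.706, -0.705, 0.046]
contact_force: [-8.6, 3.8, 18.7]
opening: 0.285
```

```bash
python3 - <<'E'
from h import *
g=np.load("grasp.npy")
plan(g[:3],R.from_quat(g[3:]).as_matrix())
E
```

```text
t 22.45 pos [ 0.4865 -0.1932  0.0636] saw [-0.063  -0.1996  0.0636] q [-0.57  0.21  2.07 -0.    0.87  0.87] F [-8.6  3.8 18.7] open 0.285
 travel total(units) [-0.004 -0.    -0.001]  rot total(units) [ 0.005 -0.     0.006]
```

>>> {"api": "arm_command", "payload": {"steps": [{"hand": 0.0,"travel": [-0.003,-0.002,-0.001],"rotation": [0.003,0,0.003]},{"hand": 0.6,"travel": [0,0,0],"rotation": [0,0,0]},{"hand": 0.6,"travel": [0,0,0],"rotation": [0,0,0]},{"hand": 0.6,"travel": [0,0,0],"rotation": [0,0,0]},{"hand": 0.6,"travel": [0,-0.05,0],"rotation": [0,0,0]},{"hand": 0.6,"travel": [0,-0.1,0],"rotation": [0,0,0]},{"hand": 0.6,"travel": [0,-0.18,0],"rotation": [0,0,0]},{"hand": 0.6,"travel": [0,-0.18,0],"rotation": [0,0,0]},{"hand": 0.6,"travel": [0,-0.18,0],"rotation": [0,0,0]},{"hand": 0.6,"travel": [0,-0.18,0],"rotation": [0,0,0]},{"hand": 0.6,"travel": [0,-0.18,0],"rotation": [0,0,0]},{"hand": 0.6,"travel": [0,-0.1,0],"rotation": [0,0,0]},{"hand": 0.4,"travel": [0,0,0],"rotation": [0,0,0]}]}}

```text
time: 24.08
eef_pos: [0.4865, -0.192, 0.4302]
tcp_rot: [0.045, -0.704, 0.707, -0.05]
contact_force: [0.2, 0.9, -0.7]
opening: 0.412
```

```bash
python3 - <<'E'
from h import *
plan(saw(.1205,0,.42),Rd(SX))
im,d=ctrl.read_camera("side")
cv2.imwrite("pics/s20.png",cv2.resize(im[100:290,200:420],None,fx=3.1,fy=3.1,interpolation=cv2.INTER_CUBIC))
m=ctrl.masks_of("side","brush_stock")
for r in m[:1]:
    B=mpts("side",r['region'],d);B=B[B[:,2]>.045]; print(r['score'],r['at'],np.round(np.percentile(B,[2,50,98],axis=0),3))
    old=np.load("m_side_brush_stock.npy"); v,u=np.nonzero(old); print(u.min(),u.max(),v.min(),v.max()); v,u=np.nonzero(r['region']); print(u.min(),u.max(),v.min(),v.max())
im,d=ctrl.read_camera("top")
cv2.imwrite("pics/t20.png",cv2.resize(im[130:340,220:460],None,fx=2.8,fy=2.8,interpolation=cv2.INTER_CUBIC))
E
```

```text
t 24.07 pos [ 0.4865 -0.192   0.4302] saw [-0.0632 -0.1985  0.4302] q [-0.57 -0.14  1.72 -0.    1.55  0.87] F [ 0.2  0.9 -0.7] open 0.412
 travel total(units) [-0.761  0.036 -0.482]  rot total(units) [-0.018 -2.504 -0.004]
0.89 [330.3, 208.3] [[ 0.373 -0.207  0.046]
 [ 0.46  -0.191  0.06 ]
 [ 0.545 -0.086  0.096]]
320 363 205 226
299 364 204 229
```

View pics/s20.png

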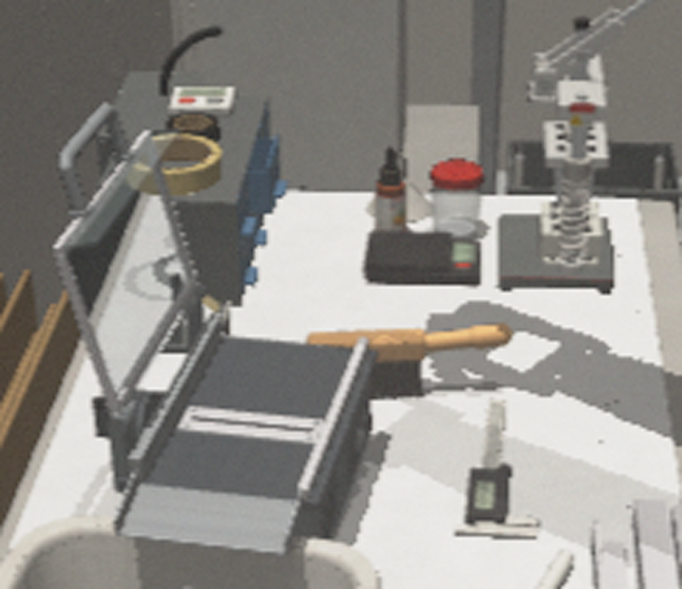

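View pics/t20.png

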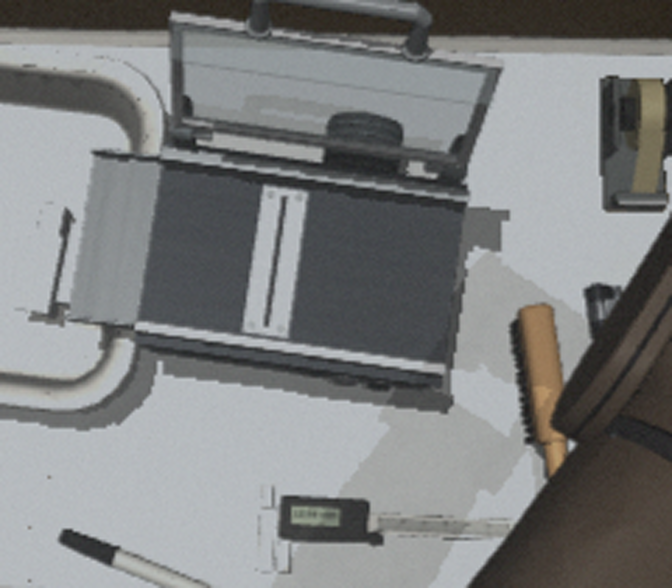

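>>> {"api": "arm_command", "payload": {"steps": [{"hand": 0.4,"travel": [0,0,0],"rotation": [-0.018,-0.33,0]},{"hand": 0.4,"travel": [0,0,0],"rotation": [0,-0.34,0]},{"hand": 0.4,"travel": [0,0,0],"rotation": [0,-0.34,0]},{"hand": 0.4,"travel": [0,0,0],"rotation": [0,-0.34,0]},{"hand": 0.4,"travel": [0,0,0],"rotation": [0,-0.34,0]},{"hand": 0.4,"travel": [0,0,0],"rotation": [0,-0.34,0]},{"hand": 0.4,"travel": [0,0,0],"rotation": [0,-0.34,0]},{"hand": 0.4,"travel": [0,0,0],"rotation": [0,-0.14,0]},{"hand": 0.4,"travel": [-0.1,0,0.05],"rotation": [0,0,0]},{"hand": 0.4,"travel": [-0.14,0,0.1],"rotation": [0,0,0]},{"hand": 0.4,"travel": [-0.14,0,0.12],"rotation": [0,0,0]},{"hand": 0.4,"travel": [-0.14,0,0.12],"rotation": [0,0,0]},{"hand": 0.4,"travel": [-0.1,0,0.12],"rotation": [0,0,0]},{"hand": 0.4,"travel": [-0.03,0,0.08],"rotation": [0,0,0]},{"hand": 0.4,"travel": [0,0,0],"rotation": [0,0,0]}]}}

```text
time: 26.1
eef_pos: [0.6728, -0.0017, 0.3719]
tcp_rot: [-0.488, 0.548, -0.491, 0.469]
contact_force: [0.8, 0.3, 0.1]
opening: 0.398
```

```bash
python3 - <<'E'
from h import *
plan(saw(.1195,-.001,.336),Rd(SX))
E
```

```text
t 26.1 pos [ 0.6728 -0.0017  0.3719] saw [0.0979 0.0137 0.3719] q [-0.16  0.26  1.4   0.03  1.56 -0.08] F [0.8 0.3 0.1] open 0.398
 travel total(units) [0.056 0.112 0.079]  rot total(units) [ 0.149  0.084 -0.065]
```

>>> {"api": "arm_command", "payload": {"steps": [{"hand": 0.4,"travel": [0.03,-0.1,0.0],"rotation": [0.149,0.084,-0.065]},{"hand": 0.4,"travel": [0,0,0],"rotation": [0,0,0]},{"hand": 0.4,"travel": [0,0,0],"rotation": [0,0,0]}]}}

```text
time: 26.48
eef_pos: [0.6714, -0.0129, 0.3946]
tcp_rot: [-0.47, 0.534, -0.528, 0.464]
contact_force: [0.0, 1.3, -1.0]
opening: 0.398
```

```bash
python3 - <<'E'
from h import *
plan(saw(.1195,-.001,.336),Rd(SX))
E
```

```text
t 26.48 pos [ 0.6714 -0.0129  0.3946] saw [0.0978 0.0024 0.3946] q [-0.17  0.22  1.41 -0.    1.52 -0.04] F [ 0.   1.3 -1. ] open 0.398
 travel total(units) [0.011 0.194 0.075]  rot total(units) [ 0.023 -0.003  0.001]
```

>>> {"api": "arm_command", "payload": {"steps": [{"hand": 0.4,"travel": [0.011,0,0.075],"rotation": [0.023,0,0]},{"hand": 0.4,"travel": [0,0,0],"rotation": [0,0,0]}]}}

```text
time: 26.72
eef_pos: [0.6921, -0.0194, 0.3914]
tcp_rot: [-0.468, 0.532, -0.529, 0.466]
contact_force: [-1.0, 0.2, -0.8]
opening: 0.401
```

```bash
python3 - <<'E'
from h import *
plan(saw(.1195,-.001,.336),Rd(SX))
im,d=ctrl.read_camera("side")
cv2.imwrite("pics/s21.png",cv2.resize(im[60:240,180:340],None,fx=3.3,fy=3.3,interpolation=cv2.INTER_CUBIC))
E
```

```text
t 26.73 pos [ 0.6921 -0.0194  0.3914] saw [ 0.1193 -0.0015  0.3914] q [-0.17  0.26  1.36  0.    1.52 -0.05] F [-1.   0.2 -0.8] open 0.401
 travel total(units) [-0.001  0.185  0.002]  rot total(units) [ 0.011 -0.003 -0.001]
```

View pics/s21.png

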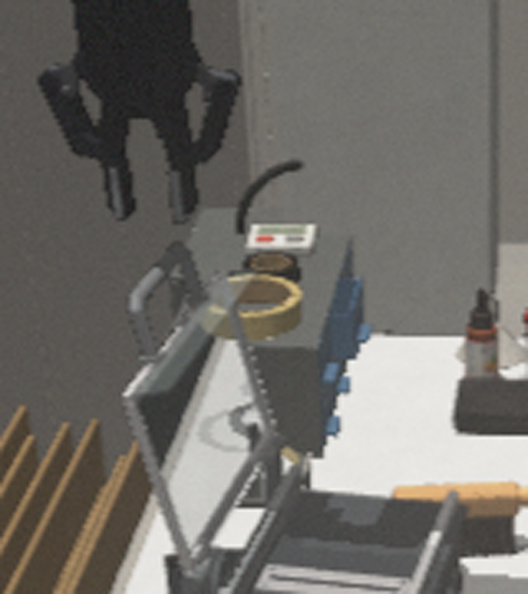

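>>> {"api": "arm_command", "payload": {"steps": [{"hand": 0.4,"travel": [0,0.06,0.002],"rotation": [0.011,0,0]},{"hand": 0.4,"travel": [0,0.06,0],"rotation": [0,0,0]},{"hand": 0.4,"travel": [0,0.05,0],"rotation": [0,0,0]}]}}

```text
time: 27.15
eef_pos: [0.691, -0.0186, 0.3375]
tcp_rot: [-0.467, 0.531, -0.53, 0.468]
contact_force: [-0.3, 0.6, -0.1]
opening: 0.404
```

```bash
python3 - <<'E'
from h import *
plan(saw(.1195,-.001,.336),Rd(SX))
E
```

```text
t 27.15 pos [ 0.691  -0.0186  0.3375] saw [ 0.118  -0.0008  0.3375] q [-0.17  0.28  1.44  0.    1.42 -0.05] F [-0.3  0.6 -0.1] open 0.404
 travel total(units) [0.001 0.005 0.005]  rot total(units) [ 0.002 -0.001 -0.002]
```

>>> {"api": "arm_command", "payload": {"steps": [{"hand": 0.0,"travel": [0,0.003,0.005],"rotation": [0,0,0]},{"hand": 0.0,"travel": [0,0,0],"rotation": [0,0,0]},{"hand": 0.0,"travel": [0,0,0],"rotation": [0,0,0]},{"hand": 0.0,"travel": [0,0,0],"rotation": [0,0,0]}], "grip_force": 40}}

```text
time: 27.65
eef_pos: [0.6919, -0.0186, 0.3339]
tcp_rot: [-0.468, 0.532, -0.529, 0.467]
contact_force: [1.3, -0.3, -1.7]
opening: 0.121
```

```bash
python3 - <<'E'
from h import *
s=tosaw(ctrl.get_state()['eef_pos']);H=(s[0]-.0432,s[2]-.185);print(H)
arc(H,7,-.1,0)
E
```

```text
(np.float64(0.07571946395809605), np.float64(0.14892506538456507))
th 1.8 r 0.19
t 27.65 pos [ 0.6919 -0.0186  0.3339] saw [ 0.1189 -0.0007  0.3339] q [-0.17  0.28  1.44  0.    1.42 -0.05] F [ 1.3 -0.3 -1.7] open 0.121
 travel total(units) [-0.001  0.62  -0.775]  rot total(units) [ 0.009 -0.002 -0.003]
1.7 y -0.011 z -0.062
1.6 y -0.005 z -0.063
1.5 y 0.001 z -0.063
1.4 y 0.008 z -0.063
1.3 y 0.014 z -0.062
1.2 y 0.020 z -0.060
1.1 y 0.026 z -0.058
```

>>> {"api": "arm_command", "payload": {"steps": [{"hand": 0.0,"travel": [0,-0.011,-0.05],"rotation": [0,0,0]},{"hand": 0.0,"travel": [0,-0.005,-0.063],"rotation": [0,0,0]},{"hand": 0.0,"travel": [0,0.001,-0.063],"rotation": [0,0,0]},{"hand": 0.0,"travel": [0,0.008,-0.063],"rotation": [0,0,0]},{"hand": 0.0,"travel": [0,0.014,-0.062],"rotation": [0,0,0]}]}}

```text
time: 28.28
eef_pos: [0.6006, -0.0066, 0.3347]
tcp_rot: [0.465, -0.528, 0.533, -0.47]
contact_force: [3.6, 0.7, -5.9]
opening: 0.122
```

```bash
python3 - <<'E'
from h import *
arc((.0757,.1489),6,-.1,0)
E
```

```text
th 1.314 r 0.1921
t 28.27 pos [ 0.6006 -0.0066  0.3347] saw [ 2.690e-02 -3.000e-04  3.347e-01] q [-0.18  0.07  1.68  0.    1.38 -0.05] F [ 3.6  0.7 -5.9] open 0.122
 travel total(units) [ 0.001  0.615 -0.477]  rot total(units) [-0.018 -0.002 -0.004]
1.21 y 0.026 z -0.059
1.11 y 0.025 z -0.058
1.01 y 0.031 z -0.055
0.91 y 0.036 z -0.052
0.81 y 0.041 z -0.048
0.71 y 0.046 z -0.044
```

>>> {"api": "arm_command", "payload": {"steps": [{"hand": 0.0,"travel": [0,0.026,-0.059],"rotation": [-0.018,0,0]},{"hand": 0.0,"travel": [0,0.025,-0.058],"rotation": [0,0,0]},{"hand": 0.0,"travel": [0,0.031,-0.055],"rotation": [0,0,0]},{"hand": 0.0,"travel": [0,0.036,-0.052],"rotation": [0,0,0]},{"hand": 0.0,"travel": [0,0.041,-0.048],"rotation": [0,0,0]}]}}

```text
time: 28.9
eef_pos: [0.5184, 0.0042, 0.29]
tcp_rot: [0.461, -0.525, 0.537, -0.473]
contact_force: [3.5, 0.3, -2.9]
opening: 0.119
```

```bash
python3 - <<'E'
from h import *
arc((.0757,.1489),6,-.1,0)
E
```

```text
th 0.82 r 0.193
t 28.9 pos [0.5184 0.0042 0.29  ] saw [-5.6e-02  1.0e-04  2.9e-01] q [-0.19 -0.1   1.93  0.    1.29 -0.06] F [ 3.5  0.3 -2.9] open 0.119
 travel total(units) [ 0.001  0.465 -0.206]  rot total(units) [-0.046 -0.002 -0.003]
0.72 y 0.053 z -0.037
0.62 y 0.050 z -0.039
0.52 y 0.053 z -0.034
0.42 y 0.056 z -0.029
0.32 y 0.059 z -0.023
0.22 y 0.061 z -0.017
```

>>> {"api": "arm_command", "payload": {"steps": [{"hand": 0.0,"travel": [0,0.053,-0.037],"rotation": [-0.03,0,0]},{"hand": 0.0,"travel": [0,0.05,-0.039],"rotation": [-0.01,0,0]},{"hand": 0.0,"travel": [0,0.053,-0.034],"rotation": [0,0,0]},{"hand": 0.0,"travel": [0,0.05,-0.026],"rotation": [0,0,0]}]}}

```text
time: 29.4
eef_pos: [0.4772, 0.0096, 0.2303]
tcp_rot: [0.464, -0.527, 0.534, -0.471]
contact_force: [3.9, -0.1, -0.9]
opening: 0.125
```

```bash
python3 - <<'E'
from h import *
arc((.0757,.1489),6,-.08,0)
E
```

```text
th 0.439 r 0.1915
t 29.4 pos [0.4772 0.0096 0.2303] saw [-0.0976  0.0003  0.2303] q [-0.19 -0.14  2.08  0.    1.19 -0.07] F [ 3.9 -0.1 -0.9] open 0.125
 travel total(units) [ 0.001  0.271 -0.059]  rot total(units) [-0.025 -0.002 -0.002]
0.36 y 0.049 z -0.015
0.28 y 0.048 z -0.016
0.2 y 0.049 z -0.012
0.12 y 0.050 z -0.008
0.04 y 0.050 z -0.004
0 y 0.025 z -0.000
```

>>> {"api": "arm_command", "payload": {"steps": [{"hand": 0.0,"travel": [0,0.049,-0.015],"rotation": [-0.02,0,0]},{"hand": 0.0,"travel": [0,0.048,-0.016],"rotation": [0,0,0]},{"hand": 0.0,"travel": [0,0.045,-0.012],"rotation": [0,0,0]},{"hand": 0.0,"travel": [0,0.035,-0.008],"rotation": [0,0,0]}]}}

```text
time: 29.9
eef_pos: [0.4624, 0.0115, 0.1746]
tcp_rot: [0.465, -0.529, 0.532, -0.469]
contact_force: [4.4, -0.3, 0.1]
opening: 0.122
```

```bash
python3 - <<'E'
from h import *
arc((.0757,.1489),6,-.06,0)
E
```

```text
th 0.136 r 0.1899
t 29.9 pos [0.4624 0.0115 0.1746] saw [-0.1125  0.0004  0.1746] q [-0.2  -0.11  2.16  0.    1.09 -0.07] F [ 4.4 -0.3  0.1] open 0.122
 travel total(units) [ 0.001  0.086 -0.007]  rot total(units) [-0.013 -0.002 -0.002]
0.08 y 0.038 z -0.004
0.02 y 0.038 z -0.002
0 y 0.010 z -0.000
0 y -0.000 z 0.000
0 y -0.000 z 0.000
0 y -0.000 z 0.000
```

>>> {"api": "arm_command", "payload": {"steps": [{"hand": 0.0,"travel": [0,0.03,-0.003],"rotation": [-0.01,0,0]},{"hand": 0.0,"travel": [0,0.025,-0.001],"rotation": [0,0,0]},{"hand": 0.0,"travel": [0,0.015,0],"rotation": [0,0,0]},{"hand": 0.0,"travel": [0,0.006,0],"rotation": [0,0,0]}]}}

```text
time: 30.4
eef_pos: [0.4615, 0.0117, 0.1545]
tcp_rot: [-0.468, 0.532, -0.529, 0.467]
contact_force: [-3.3, 1.1, 10.7]
opening: 0.121
```

```bash
python3 - <<'E'
from h import *
arc((.0757,.1489),2,-.06,0)
E
```

```text
th 0.029 r 0.1892
t 30.4 pos [0.4615 0.0117 0.1545] saw [-0.1134  0.0004  0.1545] q [-0.2  -0.08  2.17  0.    1.05 -0.07] F [-3.3  1.1 10.7] open 0.121
 travel total(units) [ 0.001  0.019 -0.003]  rot total(units) [ 0.008 -0.001 -0.002]
0 y 0.019 z -0.003
0 y -0.000 z 0.000
```

```bash
python3 - <<'E'
from h import *
im,d=ctrl.read_camera("side")
cv2.imwrite("pics/s22.png",cv2.resize(im[170:290,220:360],None,fx=4.8,fy=4.8,interpolation=cv2.INTER_CUBIC))
m=ctrl.masks_of("side","guard")
old=cv2.imread("side_im.png")
# compare guard frame left edge strip with initial image
a=im[195:250,230:320].astype(int);b=old[195:250,230:320].astype(int)
print(np.abs(a-b).mean())
for r in m[:1]:
    P=mpts("side",r['region'],d);Q=np.array([tosaw(p) for p in P]);Q=Q[(Q[:,2]>.13)&(Q[:,2]<.2)]
    f=Q[(Q[:,0]>-.075)&(Q[:,0]<-.06)];b=Q[(Q[:,0]>.05)&(Q[:,0]<.075)]
    print(r['score'],np.median(f[:,2]),np.median(b[:,2]))
E
```

```text
13.586262626262625
0.85 0.14444534472300263 0.14450080086492728
```

View pics/s22.png

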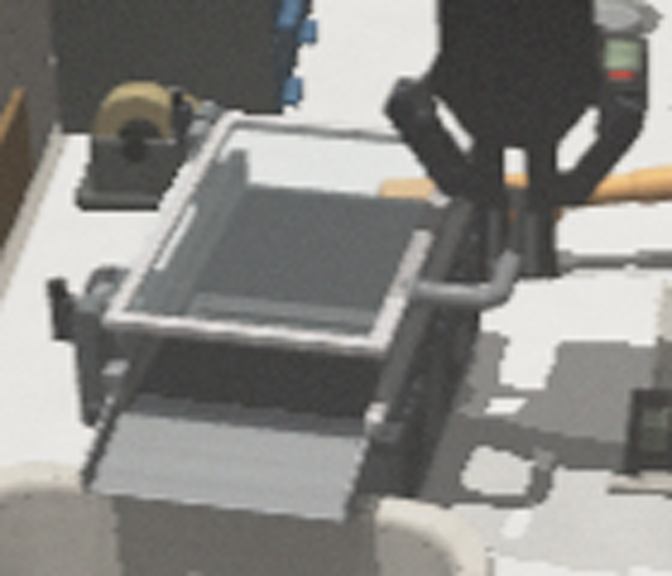

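>>> {"api": "arm_command", "payload": {"steps": [{"hand": 0.4,"travel": [0,0,0],"rotation": [0,0,0]},{"hand": 0.4,"travel": [0,0,0],"rotation": [0,0,0]},{"hand": 0.4,"travel": [0,0,0],"rotation": [0,0,0]},{"hand": 0.4,"travel": [0,-0.04,0],"rotation": [0,0,0]},{"hand": 0.4,"travel": [0,-0.08,0],"rotation": [0,0,0]},{"hand": 0.4,"travel": [0,-0.12,0],"rotation": [0,0,0]},{"hand": 0.4,"travel": [0,-0.18,0],"rotation": [0,0,0]},{"hand": 0.4,"travel": [0,-0.18,0],"rotation": [0,0,0]},{"hand": 0.4,"travel": [0,-0.15,0],"rotation": [0,0,0]},{"hand": 0.4,"travel": [0,-0.1,0],"rotation": [0,0,0]},{"hand": 0.4,"travel": [0,0,0],"rotation": [0,0,0]}]}}

```text
time: 31.88
eef_pos: [0.4608, 0.0116, 0.4203]
tcp_rot: [-0.47, 0.533, -0.527, 0.465]
contact_force: [0.6, 0.5, 0.2]
opening: 0.406
```

```bash
python3 - <<'E'
from h import *
plan(saw(-.112,0,.4),Rd(SX))
for c in ("side","top"):
    im,d=ctrl.read_camera(c); cv2.imwrite(f"pics/{c}_end.png",im)
    for t in ("guard","guard_handle","brush","brush_stock","calliper","marker_pen","screwdriver","scrap_pan","offcut_bar","offcut_tube","offcut_angle"):
        for r in ctrl.masks_of(c,t)[:1]:
            P=mpts(c,r['region'],d); print(c,t,round(r['score'],2),np.round(r['at']),r['region'].sum(),np.round(np.median(P,0),3),np.round(np.percentile(P,[2,98],axis=0),3).tolist())
E
```

```text
t 31.88 pos [0.4608 0.0116 0.4203] saw [-1.141e-01  3.000e-04  4.203e-01] q [-0.2  -0.27  1.85 -0.    1.58 -0.07] F [0.6 0.5 0.2] open 0.406
 travel total(units) [0.001 0.068 0.008]  rot total(units) [ 0.023  0.001 -0.   ]
side guard 0.9 [286. 219.] 3264 [0.566 0.013 0.144] [[0.463, -0.106, 0.116], [0.65, 0.108, 0.148]]
side guard_handle 0.75 [286. 222.] 3281 [0.567 0.013 0.144] [[0.463, -0.107, 0.107], [0.65, 0.107, 0.148]]
side brush 0.77 [336. 210.] 279 [ 0.443 -0.193  0.054] [[0.376, -0.206, 0.006], [0.493, -0.18, 0.067]]
side brush_stock 0.68 [334. 208.] 414 [ 0.453 -0.192  0.054] [[0.376, -0.268, 0.001], [0.494, -0.036, 0.145]]
side calliper 0.71 [270. 307.] 282 [0.574 0.202 0.04 ] [[0.545, 0.18, 0.022], [0.605, 0.218, 0.043]]
side marker_pen 0.73 [372. 296.] 232 [0.35  0.128 0.014] [[0.324, 0.065, 0.007], [0.374, 0.181, 0.018]]
side screwdriver 0.69 [381. 358.] 543 [0.33  0.341 0.022] [[0.317, 0.215, 0.001], [0.342, 0.379, 0.028]]
side scrap_pan 0.75 [244. 324.] 11777 [0.632 0.257 0.016] [[0.481, 0.127, -0.0], [0.747, 0.413, 0.068]]
side offcut_bar 0.66 [258. 307.] 333 [0.608 
[... 710 characters left out ...]
315.] 299 [ 0.381 -0.138  0.005] [[0.37, -0.176, -0.002], [0.402, -0.04, 0.012]]
top marker_pen 0.57 [251. 324.] 80 [0.365 0.162 0.014] [[0.355, 0.148, 0.007], [0.373, 0.178, 0.019]]
top screwdriver 0.69 [173. 338.] 599 [0.328 0.317 0.021] [[0.317, 0.206, 0.012], [0.338, 0.372, 0.029]]
top scrap_pan 0.6 [193. 206.] 15013 [0.63  0.29  0.005] [[0.478, 0.127, -0.003], [0.747, 0.403, 0.068]]
top offcut_bar 0.49 [239. 206.] 79 [0.617 0.189 0.036] [[0.608, 0.181, 0.024], [0.627, 0.198, 0.041]]
top offcut_tube 0.7 [242. 222.] 139 [0.58  0.177 0.035] [[0.553, 0.169, 0.025], [0.612, 0.186, 0.039]]
top offcut_angle 0.92 [235. 229.] 441 [0.572 0.198 0.039] [[0.544, 0.182, -0.001], [0.604, 0.22, 0.045]]
```

View pics/side_end.png

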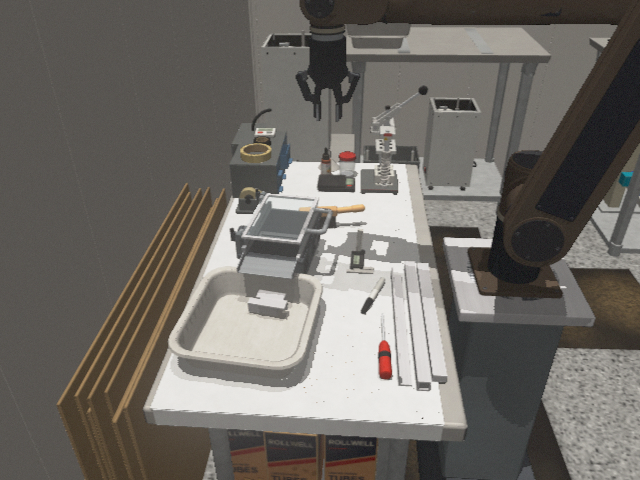

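View pics/top_end.png

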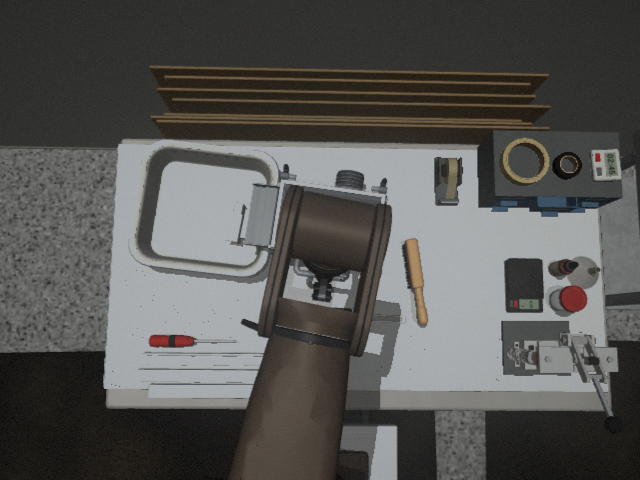

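```bash
python3 - <<'E'
import cv2
a=cv2.imread("pics/side_end.png")[255:330,220:320];b=cv2.imread("pics/top_end.png")[170:260,200:300]
cv2.imwrite("pics/z_end.png",cv2.hconcat([cv2.resize(a,(400,300),interpolation=2),cv2.resize(b,(333,300),interpolation=2)]))
E
```

```text
(no output)
```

View pics/z_end.png

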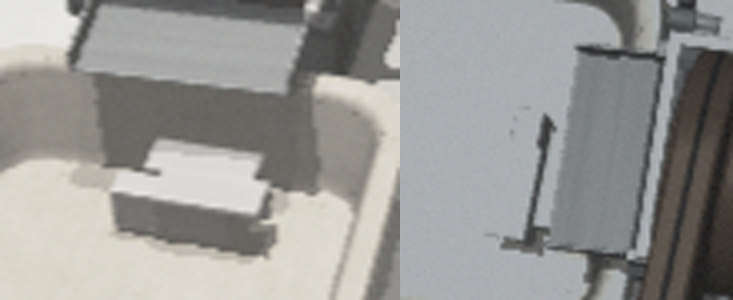

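```bash
python3 -c "
from plant import ctrl
s=ctrl.get_state();print(s['time'],s['contact_force']);print(ctrl.sign_off())"
```

```text
33.075 [ 0.02508865  0.55467407 -1.51340376]
the job is handed in; nothing more can be done
None
```

I handed the job in at 33 s of the 72 s allowed. I did the steps in the order you gave: guard onto its stop, offcuts swept into the pan with the brush, brush put back, guard lowered in the grip.

**Checks that passed:**
- **Guard:** before I let go, its front and back edges measured the same height (0.144 m), the same as at the start. The highest force reading I saw there was 13 N, pressing lightly on the stop.
- **Brush:** it stands on its bristles within about 2 mm of where I found it. Setting it down pressed on the bench with about 19 N.
- **Bed and bench:** bed and chute were empty before I shut the guard, and I saw no offcut on the bench.
- **Marker pen, screwdriver and pan:** they measure where they did at the start, to within a few millimetres.

**Checks that were less certain:**
- **Third offcut:** in the last pictures two offcuts show clearly in the pan. The third looks to be partly under them. The network reported all three in the pan, with scores of 0.5 to 0.9.
- **Calliper:** the arm partly hid it in the last top view, and the side-view network mistook an offcut for it. In the pictures it looks unmoved.

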